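# Load the drop-front drying cabinet

## Robot

A 7-joint arm with a two-finger parallel gripper is mounted at the origin on the work surface. World frame = base frame: x ahead of the robot, y to its left, z up, the work surface at z = 0. Lengths are in m, angles in degrees, forces in N, time in s.
With the tool pointing down it reaches from about 0.425 to 0.875 m from the base axis. Payload 4.7 kg.
Tool frame: the origin (TCP) lies on the mounting face of the last link; the fingertips stand 182 mm ahead of it and the grasp point (between the pads) lies 164 mm ahead of it; z points along the fingers, y is the line along which they close (so a half turn about z gives the same grasp; the last joint's range is limited). The gripper opens to 87 mm and grips with 3 to 60 N. Pads are 19 mm wide; open, the fingers measure 117 mm over their backs; the gripper's body (75 mm by 190 mm) begins 51 mm behind the grasp point.
Start: joints at [-76.541, 18.392, -4.016, 83.108, 1.295, 78.541, -3.26], TCP at [0.142, 0.634, 0.405] pointing down, gripper open.
Joint ranges: [-163.93, 163.93], [-17.29, 119.83], [-79.2, 71.16], [3.27, 140.29], [-89.18, 269.18], [5.43, 117.66], [-154.24, 154.24]. Speed limits (degrees/s): [147.25, 147.25, 180, 180, 180, 180, 180].

## Interface

Orientations are given as [roll, pitch, yaw] about the fixed x, y, z axes, in that order (R = Rz(yaw) Ry(pitch) Rx(roll)).
In Python, from cell import env gives the robot as it stands.
- The arm moves only by the tool servo_tool, never from a script. Its argument "plan" is a list of rows, each an object with "xyz": the shift along the tool's x, y, z in cm, a list of three; "twist": the turn, a rotation vector about the tool's x, y, z in degrees, a list of three; "jaw": the closure, from 0 (fully open) to 1 (shut). In form: [{"xyz": [x, y, z], "twist": [wx, wy, wz], "jaw": jaw}, ...]. A call has 1 to 10 rows; each row is the pose to reach, as a shift and turn from the pose commanded when the call began, along the tool's axes at that moment; what a row does not reach only later rows make up. A row lasts 1/12 s, in which the tool goes at most 41.7 mm and 7.16 degrees, less where a joint would pass 70% of its speed; a pose out of reach is approached as far as the arm can. A call with a gripper value outside its range is refused whole. The fingers move at their own pace and stop on an object; "newtons" is the grip in N (left out, the last holds). Time passes only in rows, so rows that repeat a pose let the fingers close. It gives the time, the measured TCP pose, the force, the opening and the grip force at its end, in the units of the state.
- env.get_obs(): the state, without advancing time (a new reading comes with each control period).
- env.read_camera(name): name is "scene" or "side" or "wrist"; returns a dict with "img" (480x640x3 uint8, red, green, blue), "camera_matrix" (3x3 intrinsics, pixels), "R" (3x3) and "t" (3): a world point X has camera coordinates R X + t. Camera axes: x right, y down, z forward; pixel columns grow to the right and rows downward; lengths in m; the calibration is good to about 2 mm. A picture is of the moment at which its call begins. There is no depth.
- env.sign_off(): hands the job in; it is judged then, once.
The state is a dict: "time_s": time; "qpos": joint angles; "joint_velocities": joint speeds; "effort": joint torques, N m; "tool_pos": TCP position; "tool_rot": TCP orientation; "force": force on the tool from outside, world axes, zero at the start; "wrist_torque": the same for the moment, N m; "grip_width": finger opening in m; "grasp_force": force on a finger pad.
Only numpy, scipy, OpenCV 4.12 (cv2) and the standard library are available. Lean on these libraries where they do the work, as an engineer would, in place of code of your own. Each camera call takes 0.05 s, during which the arm holds its last target. There are 200 camera calls.

## Task

Pull the drying cabinet's drop-front door down, stand two of the squat white sample jars from the bench upright inside beside the one already there so that the cabinet holds exactly three, then push the door fully shut. Leave the other two jars standing on the bench, and don't knock over the jar that is already inside or disturb the other things on the bench.

Things in the scene. Friction and masses are not known exactly. Their poses are not given: they have to be found in the camera images.
- cabinet: the clear drying cabinet, fixed: white plinth 200 mm deep (x), 360 wide (y), 50 high; on it clear side and back walls 6 mm thick and a clear flat roof, underside at 222 mm, top at 232 mm. The front (-x side, facing the robot's right) is closed only by the door. Origin: centre of the plinth's underside; x points from front to back, y along the width, z up
- cabinet_floor (a point): centre of the cabinet's inner floor (the plinth's top, 50 mm above the bench); axes as the cabinet's. Inside it is 172 mm high, 194 mm deep (x -100 to 94 mm), 348 mm wide
- door (a joint): the drop-front door of the cabinet, hinged along its lower edge: 0 is shut, 1.2 rad is fully down (stop). The friction hinge lets it stay at any angle; there is no latch. White panel 360 mm wide, 172 mm high, 12 mm thick
- door_hinge (a point): middle of the door's hinge line, which runs along the cabinet's y axis: 52 mm above the bench, at the front face of the cabinet (cabinet x = -100 mm). This is the lower inner edge of the panel
- door_handle (a point): middle of the round steel bar handle: 12 mm thick, 140 mm long, parallel to the hinge; with the door shut it is 170 mm above the hinge line and 54 mm in front of it, i.e. its axis is 42 mm off the panel's outer face and 2 mm below the panel's top edge; two short stays hold it at its ends. It turns down with the door
- jar_in: a squat white plastic sample jar: body 42 mm across and 42 mm high with a 36 mm wide lid on top, 56 mm high in all, about 80 g; origin at the centre of its underside, z up; this one already stands on the cabinet floor, towards the back
- jar_a: a squat white plastic sample jar: body 42 mm across and 42 mm high with a 36 mm wide lid on top, 56 mm high in all, about 80 g; origin at the centre of its underside, z up; stands on the bench in front of the robot's right, start place varies
- jar_b: a squat white plastic sample jar: body 42 mm across and 42 mm high with a 36 mm wide lid on top, 56 mm high in all, about 80 g; origin at the centre of its underside, z up; stands on the bench in front of the robot's right, start place varies
- jar_c: a squat white plastic sample jar: body 42 mm across and 42 mm high with a 36 mm wide lid on top, 56 mm high in all, about 80 g; origin at the centre of its underside, z up; stands on the bench in front of the robot's right, start place varies
- jar_d: a squat white plastic sample jar: body 42 mm across and 42 mm high with a 36 mm wide lid on top, 56 mm high in all, about 80 g; origin at the centre of its underside, z up; stands on the bench in front of the robot's right, start place varies
- beaker: a small empty clear glass beaker, 64 mm across, 55 mm high, standing on the bench among the jars; not part of the job. Origin at the centre of its underside
- dish: a flat clear closed dish, 90 mm across, 16 mm high, on the bench; not part of the job. Origin at the centre of its underside
- flask: a tall white plastic bottle, 72 mm across, 190 mm high; not part of the job. Origin at the centre of its underside
- black_jar: a large black jar, 72 mm across, 120 mm high; not part of the job. Origin at the centre of its underside
- vial: a slim amber vial with white cap, 28 mm across, 90 mm high; not part of the job. Origin at the centre of its underside
- tape: a roll of paper tape lying flat, 90 mm across, 24 mm high; not part of the job. Origin at the centre of its underside
- spatula: a spatula about 190 mm long lying on the bench; not part of the job. Origin at the centre of its underside
There are look-alikes about, which are no part of the job. Leave any brown or orange look-alike of the jar_d alone. Leave any green look-alike of the jar_a alone.

How it is judged (in metres and radians):
On the way, in this order (a step that is already met when the one before it is completed fails the run):
1. the door is pulled well down (beyond 0.9 rad) (value of joint door above 0.9 rad), for 0.2 s.
2. with the door down, exactly three jars stand inside (value of joint door above 0.6 rad and x of jar_in in the frame of cabinet between -0.095 and 0.09 m and y of jar_in in the frame of cabinet between -0.165 and 0.165 m and z of jar_in in the frame of cabinet between 0.04 and 0.062 m and angle between jar_in's own z axis and vertical below 0.2 rad and linear speed of jar_in below 0.03 m/s and ((x of jar_a in the frame of cabinet between -0.095 and 0.09 m and y of jar_a in the frame of cabinet between -0.165 and 0.165 m and z of jar_a in the frame of cabinet between 0.04 and 0.062 m and angle between each of jar_a, jar_b, jar_c, jar_d's own z axis and vertical below 0.2 rad and linear speed of each of jar_a, jar_b below 0.03 m/s and x of jar_b in the frame of cabinet between -0.095 and 0.09 m and y of jar_b in the frame of cabinet between -0.165 and 0.165 m and z of jar_b in the frame of cabinet between 0.04 and 0.062 m and height (world z) of each of jar_c, jar_d below 0.02 m) or (x of jar_a in the frame of cabinet between -0.095 and 0.09 m and y of jar_a in the frame of cabinet between -0.165 and 0.165 m and z of jar_a in the frame of cabinet between 0.04 and 0.062 m and angle between each of jar_a, jar_b, jar_c, jar_d's own z axis and vertical below 0.2 rad and linear speed of each of jar_a, jar_c below 0.03 m/s and height (world z) of each of jar_b, jar_d below 0.02 m and x of jar_c in the frame of cabinet between -0.095 and 0.09 m and y of jar_c in the frame of cabinet between -0.165 and 0.165 m and z of jar_c in the frame of cabinet between 0.04 and 0.062 m) or (x of jar_a in the frame of cabinet between -0.095 and 0.09 m and y of jar_a in the frame of cabinet between -0.165 and 0.165 m and z of jar_a in the frame of cabinet between 0.04 and 0.062 m and angle between each of jar_a, jar_b, jar_c, jar_d's own z axis and vertical below 0.2 rad and linear speed of each of jar_a, jar_d below 0.03 m/s and height (world z) of each of jar_b, jar_c below 0.02 m and x of jar_d in the frame of cabinet between -0.095 and 0.09 m and y of jar_d in the frame of cabinet between -0.165 and 0.165 m and z of jar_d in the frame of cabinet between 0.04 and 0.062 m) or (height (world z) of each of jar_a, jar_d below 0.02 m and angle between each of jar_a, jar_b, jar_c, jar_d's own z axis and vertical below 0.2 rad and x of jar_b in the frame of cabinet between -0.095 and 0.09 m and y of jar_b in the frame of cabinet between -0.165 and 0.165 m and z of jar_b in the frame of cabinet between 0.04 and 0.062 m and linear speed of each of jar_b, jar_c below 0.03 m/s and x of jar_c in the frame of cabinet between -0.095 and 0.09 m and y of jar_c in the frame of cabinet between -0.165 and 0.165 m and z of jar_c in the frame of cabinet between 0.04 and 0.062 m) or (height (world z) of each of jar_a, jar_c below 0.02 m and angle between each of jar_a, jar_b, jar_c, jar_d's own z axis and vertical below 0.2 rad and x of jar_b in the frame of cabinet between -0.095 and 0.09 m and y of jar_b in the frame of cabinet between -0.165 and 0.165 m and z of jar_b in the frame of cabinet between 0.04 and 0.062 m and linear speed of each of jar_b, jar_d below 0.03 m/s and x of jar_d in the frame of cabinet between -0.095 and 0.09 m and y of jar_d in the frame of cabinet between -0.165 and 0.165 m and z of jar_d in the frame of cabinet between 0.04 and 0.062 m) or (height (world z) of each of jar_a, jar_b below 0.02 m and angle between each of jar_a, jar_b, jar_c, jar_d's own z axis and vertical below 0.2 rad and x of jar_c in the frame of cabinet between -0.095 and 0.09 m and y of jar_c in the frame of cabinet between -0.165 and 0.165 m and z of jar_c in the frame of cabinet between 0.04 and 0.062 m and linear speed of each of jar_c, jar_d below 0.03 m/s and x of jar_d in the frame of cabinet between -0.095 and 0.09 m and y of jar_d in the frame of cabinet between -0.165 and 0.165 m and z of jar_d in the frame of cabinet between 0.04 and 0.062 m))), for 0.2 s.
At the end, for the whole second after the job is handed in: The door is shut (within 0.06 rad); the jar that was inside and exactly two of the four others stand on the cabinet floor, upright within 0.2 rad and at rest; the remaining two stand upright on the bench (value of joint door below 0.06 rad and x of jar_in in the frame of cabinet between -0.095 and 0.09 m and y of jar_in in the frame of cabinet between -0.165 and 0.165 m and z of jar_in in the frame of cabinet between 0.04 and 0.062 m and angle between jar_in's own z axis and vertical below 0.2 rad and linear speed of jar_in below 0.03 m/s and ((x of jar_a in the frame of cabinet between -0.095 and 0.09 m and y of jar_a in the frame of cabinet between -0.165 and 0.165 m and z of jar_a in the frame of cabinet between 0.04 and 0.062 m and angle between each of jar_a, jar_b, jar_c, jar_d's own z axis and vertical below 0.2 rad and linear speed of each of jar_a, jar_b below 0.03 m/s and x of jar_b in the frame of cabinet between -0.095 and 0.09 m and y of jar_b in the frame of cabinet between -0.165 and 0.165 m and z of jar_b in the frame of cabinet between 0.04 and 0.062 m and height (world z) of each of jar_c, jar_d below 0.02 m) or (x of jar_a in the frame of cabinet between -0.095 and 0.09 m and y of jar_a in the frame of cabinet between -0.165 and 0.165 m and z of jar_a in the frame of cabinet between 0.04 and 0.062 m and angle between each of jar_a, jar_b, jar_c, jar_d's own z axis and vertical below 0.2 rad and linear speed of each of jar_a, jar_c below 0.03 m/s and height (world z) of each of jar_b, jar_d below 0.02 m and x of jar_c in the frame of cabinet between -0.095 and 0.09 m and y of jar_c in the frame of cabinet between -0.165 and 0.165 m and z of jar_c in the frame of cabinet between 0.04 and 0.062 m) or (x of jar_a in the frame of cabinet between -0.095 and 0.09 m and y of jar_a in the frame of cabinet between -0.165 and 0.165 m and z of jar_a in the frame of cabinet between 0.04 and 0.062 m and angle between each of jar_a, jar_b, jar_c, jar_d's own z axis and vertical below 0.2 rad and linear speed of each of jar_a, jar_d below 0.03 m/s and height (world z) of each of jar_b, jar_c below 0.02 m and x of jar_d in the frame of cabinet between -0.095 and 0.09 m and y of jar_d in the frame of cabinet between -0.165 and 0.165 m and z of jar_d in the frame of cabinet between 0.04 and 0.062 m) or (height (world z) of each of jar_a, jar_d below 0.02 m and angle between each of jar_a, jar_b, jar_c, jar_d's own z axis and vertical below 0.2 rad and x of jar_b in the frame of cabinet between -0.095 and 0.09 m and y of jar_b in the frame of cabinet between -0.165 and 0.165 m and z of jar_b in the frame of cabinet between 0.04 and 0.062 m and linear speed of each of jar_b, jar_c below 0.03 m/s and x of jar_c in the frame of cabinet between -0.095 and 0.09 m and y of jar_c in the frame of cabinet between -0.165 and 0.165 m and z of jar_c in the frame of cabinet between 0.04 and 0.062 m) or (height (world z) of each of jar_a, jar_c below 0.02 m and angle between each of jar_a, jar_b, jar_c, jar_d's own z axis and vertical below 0.2 rad and x of jar_b in the frame of cabinet between -0.095 and 0.09 m and y of jar_b in the frame of cabinet between -0.165 and 0.165 m and z of jar_b in the frame of cabinet between 0.04 and 0.062 m and linear speed of each of jar_b, jar_d below 0.03 m/s and x of jar_d in the frame of cabinet between -0.095 and 0.09 m and y of jar_d in the frame of cabinet between -0.165 and 0.165 m and z of jar_d in the frame of cabinet between 0.04 and 0.062 m) or (height (world z) of each of jar_a, jar_b below 0.02 m and angle between each of jar_a, jar_b, jar_c, jar_d's own z axis and vertical below 0.2 rad and x of jar_c in the frame of cabinet between -0.095 and 0.09 m and y of jar_c in the frame of cabinet between -0.165 and 0.165 m and z of jar_c in the frame of cabinet between 0.04 and 0.062 m and linear speed of each of jar_c, jar_d below 0.03 m/s and x of jar_d in the frame of cabinet between -0.095 and 0.09 m and y of jar_d in the frame of cabinet between -0.165 and 0.165 m and z of jar_d in the frame of cabinet between 0.04 and 0.062 m))); the robot touches nothing.
It fails at once if the jar already in the cabinet is tipped over (angle between jar_in's own z axis and vertical above 0.6 rad).
It fails at once if one of the other things on the bench is shoved more than 40 mm (distance of any of beaker, dish, flask, black_jar, vial, tape, spatula from where it was at the start of the episode above 0.04 m).
It fails at once if the beaker, tall bottle, black jar or vial is knocked over (angle between any of beaker, flask, black_jar, vial's own z axis and vertical above 0.6 rad).
It also fails if it takes over 72 s, if anything falls off the work surface, if the arm or the gripper's body presses on something with over 40 N, if the wrist force passes 120 N, or if a joint passes its speed limit or range.

## Working session

There is one attempt and no reset: what is moved stays moved. The work goes in short steps, Python scripts to look and compute and a tool call to move; the robot and the scene stay as the last step left them, time stands still between calls to the robot, and variables do not carry over. Pictures are saved under pics/ and viewed, at most 12 in all, crops included, and the job is handed in when it is done.

Besides the shell and the picture viewer there is one more tool, called after ">>>" as name([rows], argument=value, ...), one row to a line, values as JSON. servo_tool: Moves the arm, as the interface text tells. Its arguments: {"type":"object","properties":{"plan":{"type":"array","items":{"type":"object","properties":{"xyz":{"type":"array","items":{"type":"number"}},"twist":{"type":"array","items":{"type":"number"}},"jaw":{"type":"number"}}}},"newtons":{"type":"number"}},"required":["plan"]}

```bash
mkdir -p pics; cat > h.py <<'E'
import numpy as np, cv2
from cell import env
def snap(cam,name):
    c=env.read_camera(cam); cv2.imwrite(f'pics/{name}.png',c['img'][:,:,::-1]); np.savez(f'pics/{name}.npz',K=c['camera_matrix'],R=c['R'],t=c['t']); return c
def ray(name,u,v,z):
    d=np.load(f'pics/{name}.npz'); C=-d['R'].T@d['t']; r=d['R'].T@np.linalg.inv(d['K'])@[u,v,1]
    return C+r*(z-C[2])/r[2]
def proj(name,X):
    d=np.load(f'pics/{name}.npz'); p=d['K']@(d['R']@np.array(X,float)+d['t']); return p[:2]/p[2]
E
python3 - <<'E'
from h import *
for c in ['scene','side']: 
    snap(c,c+'0'); d=np.load(f'pics/{c}0.npz'); print(c,-d['R'].T@d['t'],d['R'][2])
o=env.get_obs(); print({k:np.round(v,3) for k,v in o.items()})
E
```

```text
scene [ 0.94250943 -0.82135344  0.76558208] [-0.37910172  0.73162165 -0.5665789 ]
side [ 0.1274683  -0.10736594  1.46567961] [ 0.31260077  0.01707734 -0.94973108]
{'time_s': np.float64(0.1), 'qpos': array([-76.543,  18.436,  -4.016,  83.167,   1.295,  78.543,  -3.258]), 'joint_velocities': array([ 0.005, -0.03 ,  0.106, -0.143, -0.022, -0.018,  0.102]), 'effort': array([-0.0000e+00, -4.9257e+01, -4.0600e-01, -3.1340e+01, -6.4000e-02,
        4.0000e-02,  0.0000e+00]), 'tool_pos': array([0.142, 0.634, 0.404]), 'tool_rot': array([-1.79900e+02,  6.00000e-03,  1.67354e+02]), 'force': array([0.041, 0.154, 0.441]), 'wrist_torque': array([ 0.009,  0.009, -0.019]), 'grasp_force': np.float64(0.0), 'grip_width': np.float64(0.087)}
```

View pics/scene0.png

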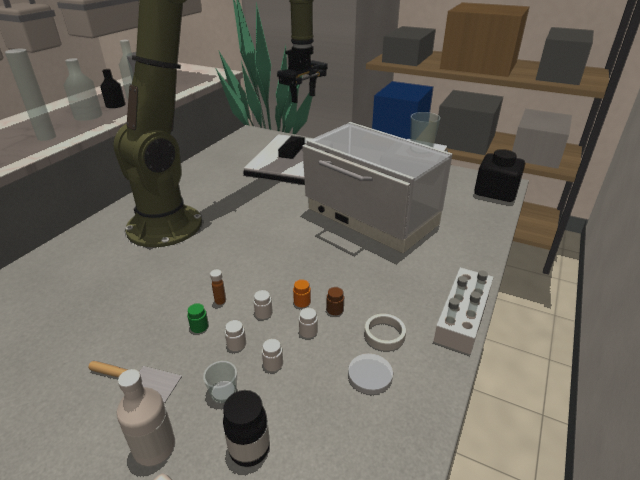

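View pics/side0.png

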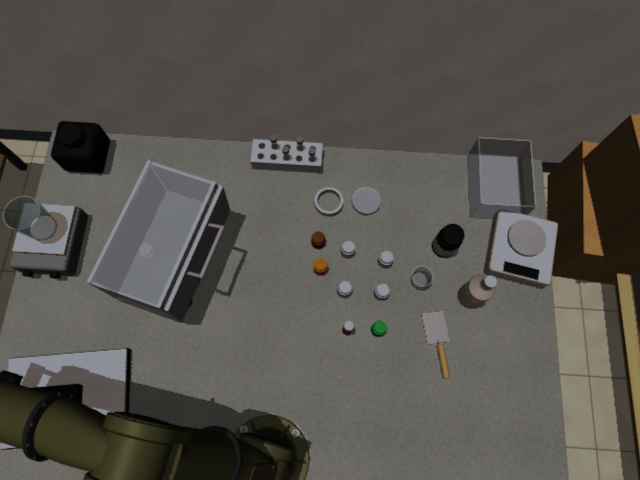

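Candidates in side view: white jars at (348,248), (386,258), (345,288) and (382,291). Look-alikes to leave alone: orange (320,266), brown (318,239), green (379,327), and the white-capped vial (348,327). A close crop will check this choice.

```bash
python3 - <<'E'
from h import *
im=cv2.imread('pics/side0.png')
a=cv2.resize(im[150:325,80:250],None,fx=3.2,fy=3.2,interpolation=cv2.INTER_CUBIC)  # 544x560
b=cv2.resize(im[225:345,305:405],None,fx=2.5,fy=2.5,interpolation=cv2.INTER_CUBIC)
o=np.zeros((600,800,3),np.uint8); o[:a.shape[0],:a.shape[1]]=a; o[:b.shape[0],548:548+b.shape[1]]=b
cv2.imwrite('pics/crop1.png',o)
for p in [(348,248),(386,258),(345,288),(382,291)]: print(p,ray('side0',*p,.05).round(3))
# rough cabinet roof outer corners
for p in [(150,163),(216,185),(92,280),(160,310)]: print(p,ray('side0',*p,.232).round(3))
E
```

```text
(348, 248) [ 0.586 -0.188  0.05 ]
(386, 258) [ 0.563 -0.3    0.05 ]
(345, 288) [ 0.465 -0.185  0.05 ]
(382, 291) [ 0.464 -0.291  0.05 ]
(150, 163) [0.731 0.366 0.232]
(216, 185) [0.679 0.18  0.232]
(92, 280) [0.4   0.456 0.232]
(160, 310) [0.336 0.275 0.232]
```

View pics/crop1.png

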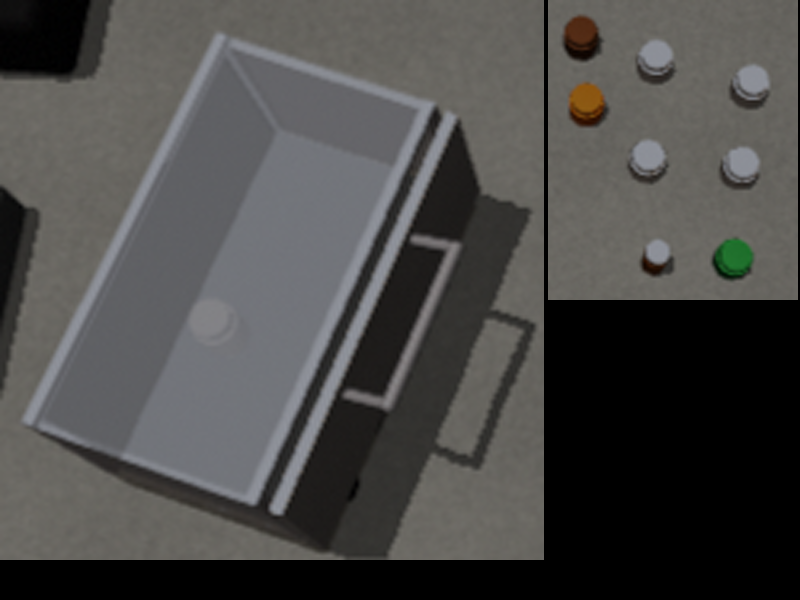

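The crop confirms four white jars: side view (348,248), (386,258), (345,288) and (382,291). jar_in is seen at about (146,249), and the handle ends at about (223,227) and (201,277). Next step: fit the cabinet pose and localise the rest.

```bash
cat >> h.py <<'E'
from scipy.spatial.transform import Rotation as Ro
from scipy.optimize import least_squares
def cab():
    c=np.load('cab.npy'); return c
def c2w(p):
    x,y,a=cab(); return np.array([x+p[0]*np.cos(a)-p[1]*np.sin(a), y+p[0]*np.sin(a)+p[1]*np.cos(a), p[2]])
def go(g,kind,tilt,yaw=None,show=True,L=.164):
    """shift (cm) and twist (deg) in tool axes to put grasp point at world g; kind 'bar'/'jar'; heading yaw deg (default cabinet x)"""
    a=cab()[2] if yaw is None else np.radians(yaw); t=np.radians(tilt)
    h=np.array([np.cos(a),np.sin(a),0]); Z=np.array([0,0,1.]); z=h*np.sin(t)-Z*np.cos(t); v=h*np.cos(t)+Z*np.sin(t)
    R=np.c_[np.cross(v,z),v,z] if kind=='bar' else np.c_[v,np.cross(z,v),z]
    o=env.get_obs(); R0=Ro.from_euler('xyz',o['tool_rot'],degrees=True); d=R0.inv().apply(np.array(g)-L*z-o['tool_pos'])*100
    w=(R0.inv()*Ro.from_matrix(R)).as_rotvec(degrees=True)
    print('xyz',d.round(1),'twist',w.round(1),'tcp',(np.array(g)-L*z).round(3),'rows',max(np.linalg.norm(d)/4.17,np.linalg.norm(w)/7.16).round(1))
def st():
    o=env.get_obs(); R=Ro.from_euler('xyz',o['tool_rot'],degrees=True); print('t',o['time_s'].round(2),'grasp',(o['tool_pos']+R.apply([0,0,.164])).round(3),'rot',o['tool_rot'].round(1),'F',o['force'].round(1),'w',o['grip_width'].round(4),'q',o['qpos'].round(0))
E
python3 - <<'E'
from h import *
px=np.array([(149.4,161.9),(216.6,182.2),(89.4,282.2),(160.6,306.3),(223.1,226.6),(201.3,276.6)])
P=[(.1,-.18,.232),(-.1,-.18,.232),(.1,.18,.232),(-.1,.18,.232),(-.154,-.07,.222),(-.154,.07,.222)]
def f(c):
    np.save('cab.npy',c); return np.ravel([proj('side0',c2w(p)) for p in P]-px)
r=least_squares(f,[.53,.32,np.radians(72)],x_scale=[.1,.1,.1]); np.save('cab.npy',r.x); print(r.x[:2],np.degrees(r.x[2])); print(r.fun.reshape(-1,2).round(1))
print('handle mid/ends',[c2w((-.154,y,.222)).round(3) for y in (0,-.045)])
print('handle rays',[ray('side0',*p,.222).round(3) for p in px[4:]])
j=ray('side0',145.6,249.4,.1); c=np.cos(r.x[2]);s=np.sin(r.x[2]); d=j[:2]-r.x[:2]; print('jar_in cab',c*d[0]+s*d[1],-s*d[0]+c*d[1])
for n,p,z in [('vial',(348,327),.085),('green',(379,327),.05),('orange',(320,266),.05),('brown',(318,239),.05),('beaker',(421,278),.03),('tape',(329,201),.02)]: print(n,ray('side0',*p,z).round(3))
# cross-check with scene camera
for q,n in [((262,298),'B?'),((308,315),'A?'),((235,328),'D?'),((272,347),'C?')]: print(n,ray('scene0',*q,.05).round(3))
for y in (-.07,.07): print('scene handle px',proj('scene0',c2w((-.154,y,.222))))
go(c2w((-.154,-.045,.29)),'bar',0)
E
```

```text
[0.53997166 0.31982268] 74.72566116630048
[[ 0.1 -1.9]
 [ 1.4  0. ]
 [-0.9  0.4]
 [ 1.4  2.3]
 [-1.3 -0.2]
 [-0.6 -1. ]]
handle mid/ends [array([0.499, 0.171, 0.222]), array([0.543, 0.159, 0.222])]
handle rays [array([0.567, 0.149, 0.222]), array([0.429, 0.188, 0.222])]
jar_in cab 0.0584471000237663 0.029602025378040533
vial [ 0.349 -0.196  0.085]
green [ 0.361 -0.285  0.05 ]
orange [ 0.526 -0.11   0.05 ]
brown [ 0.608 -0.099  0.05 ]
beaker [ 0.515 -0.406  0.03 ]
tape [ 0.744 -0.125  0.02 ]
B? [ 0.472 -0.183  0.05 ]
A? [ 0.592 -0.184  0.05 ]
D? [ 0.472 -0.288  0.05 ]
C? [ 0.569 -0.298  0.05 ]
scene handle px [359.9733733  178.06451111]
scene handle px [318.93568668 162.11039917]
xyz [-49.5 -37.6  -5. ] twist [-0.1  0.   2.6] tcp [0.543 0.159 0.454] rows 14.9
```

>>> servo_tool([
  {"xyz": [0, 0, -4], "twist": [0, 0, 0], "jaw": 0.61},
  {"xyz": [0, 0, -8], "twist": [0, 0, 0], "jaw": 0.61},
  {"xyz": [-3, -2, -11], "twist": [0, 0, 0], "jaw": 0.61},
  {"xyz": [-6.2, -4.7, -11], "twist": [0, 0, 2.6], "jaw": 0.61},
  {"xyz": [-49.5, -37.6, -11], "twist": [0, 0, 2.6], "jaw": 0.61},
  {"xyz": [-49.5, -37.6, -11], "twist": [0, 0, 2.6], "jaw": 0.61},
  {"xyz": [-49.5, -37.6, -11], "twist": [0, 0, 2.6], "jaw": 0.61},
  {"xyz": [-49.5, -37.6, -11], "twist": [0, 0, 2.6], "jaw": 0.61},
  {"xyz": [-49.5, -37.6, -11], "twist": [0, 0, 2.6], "jaw": 0.61},
  {"xyz": [-49.5, -37.6, -11], "twist": [0, 0, 2.6], "jaw": 0.61},
])

```text
time_s: 0.93
tool_pos: [0.3519, 0.385, 0.5143]
tool_rot: [-180.0, -0.0, 164.8]
force: [0.2, 0.3, -0.3]
grip_width: 0.0352
grasp_force: 0.0
```

```bash
python3 - <<'E'
from h import *
st(); go(c2w((-.154,-.045,.30)),'bar',0)
E
```

```text
Traceback (most recent call last):
  File "h.py", line 25, in st
    o=env.get_obs(); R=Ro.from_euler('xyz',o['tool_rot'],degrees=True); print('t',o['time_s'].round(2),'grasp',(o['tool_pos']+R.apply([0,0,.164])).round(3),'rot',o['tool_rot'].round(1),'F',o['force'].round(1),'w',o['grip_width'].round(4),'q',o['qpos'].round(0))
                                                                                  ^^^^^^^^^^^^^^^^^
AttributeError: 'float' object has no attribute 'round'
```

```bash
sed -i "s/o=env.get_obs(); R=Ro/o={k:np.array(v) for k,v in env.get_obs().items()}; R=Ro/" h.py; python3 - <<'E'
from h import *
st(); go(c2w((-.154,-.045,.30)),'bar',0)
E
```

```text
t 0.93 grasp [0.352 0.385 0.35 ] rot [-180.    -0.   164.8] F [ 0.2  0.3 -0.3] w 0.0352 q [-59.   1.   8.  91.  -0.  88.  24.]
xyz [-24.4 -16.7   5. ] twist [-0. -0.  0.] tcp [0.543 0.159 0.464] rows 7.2
```

>>> servo_tool([
  {"xyz": [-24.4, -16.7, 0], "twist": [0, 0, 0], "jaw": 0.61},
  {"xyz": [-24.4, -16.7, 0], "twist": [0, 0, 0], "jaw": 0.61},
  {"xyz": [-24.4, -16.7, 0], "twist": [0, 0, 0], "jaw": 0.61},
  {"xyz": [-24.4, -16.7, 0], "twist": [0, 0, 0], "jaw": 0.61},
  {"xyz": [-24.4, -16.7, 2], "twist": [0, 0, 0], "jaw": 0.61},
  {"xyz": [-24.4, -16.7, 3], "twist": [0, 0, 0], "jaw": 0.61},
  {"xyz": [-24.4, -16.7, 4], "twist": [0, 0, 0], "jaw": 0.61},
  {"xyz": [-24.4, -16.7, 5], "twist": [0, 0, 0], "jaw": 0.61},
  {"xyz": [-24.4, -16.7, 5], "twist": [0, 0, 0], "jaw": 0.61},
])

```text
time_s: 1.68
tool_pos: [0.5436, 0.1573, 0.4609]
tool_rot: [-179.7, -0.2, 164.3]
force: [-0.2, 0.3, 0.5]
grip_width: 0.0338
grasp_force: 0.0
```

```bash
python3 - <<'E'
from h import *
st(); snap('wrist','w1'); 
for y in (-.07,0,.07): print(proj('w1',c2w((-.154,y,.222))))
go(c2w((-.154,-.045,.222)),'bar',0)
E
```

```text
t 1.68 grasp [0.543 0.157 0.297] rot [-179.7   -0.2  164.3] F [-0.2  0.3  0.5] w 0.0338 q [-41.   7.  24.  91.  -3.  83.  58.]
[325.28209708 292.62351004]
[324.83222468 188.86687229]
[324.30707454  67.74849984]
xyz [-0.1 -0.   7.7] twist [-0.2 -0.2 -0.2] tcp [0.543 0.159 0.386] rows 1.8
```

View pics/w1.png

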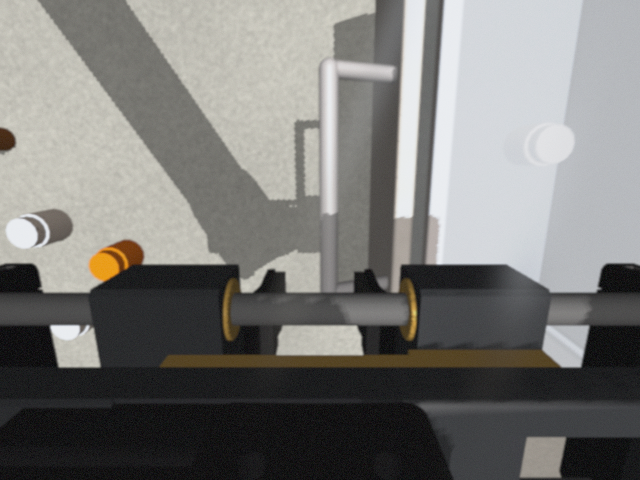

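The bar is at u≈329 between the finger tips, within 5 px of the prediction, and its far end is at (329,67). The near stay is at row ~285, so I shift 1 cm away from it before descending and gripping.

>>> servo_tool([
  {"xyz": [0.9, 0.1, 2], "twist": [0, 0, 0], "jaw": 0.61},
  {"xyz": [0.9, 0.1, 5], "twist": [0, 0, 0], "jaw": 0.61},
  {"xyz": [0.9, 0.1, 7.5], "twist": [0, 0, 0], "jaw": 0.61},
  {"xyz": [0.9, 0.1, 7.5], "twist": [0, 0, 0], "jaw": 0.61},
  {"xyz": [0.9, 0.1, 7.5], "twist": [0, 0, 0], "jaw": 1},
  {"xyz": [0.9, 0.1, 7.5], "twist": [0, 0, 0], "jaw": 1},
  {"xyz": [0.9, 0.1, 7.5], "twist": [0, 0, 0], "jaw": 1},
  {"xyz": [0.9, 0.1, 7.5], "twist": [0, 0, 0], "jaw": 1},
], newtons=20)

```text
time_s: 2.4
tool_pos: [0.5345, 0.1654, 0.3917]
tool_rot: [179.9, 0.1, 164.8]
force: [-0.4, -0.0, 1.5]
grip_width: 0.0152
grasp_force: 1.9
```

```bash
cat >> h.py <<'E'
def barpt(th,y): # handle at door angle
    c,s=np.cos(th),np.sin(th); return c2w((-.1-.054*c-.17*s, y, .052+.17*c-.054*s))
E
python3 - <<'E'
from h import *
st()
for th,ph in [(0,0),(.1,3),(.2,6),(.35,11),(.5,17),(.65,22),(.8,28),(.95,34),(1.05,36),(1.1,38)]: print(th); go(barpt(th,-.035),'bar',ph)
E
```

```text
t 2.4 grasp [0.535 0.166 0.228] rot [1.799e+02 1.000e-01 1.648e+02] F [-0.4 -0.   1.5] w 0.0152 q [-41.   8.  24.  98.  -3.  75.  58.]
0
xyz [ 0.  -0.4  0.6] twist [0.1 0.1 0. ] tcp [0.533 0.162 0.386] rows 0.2
0.1
xyz [ 0.  -2.9  1.2] twist [-2.9  0.1  0. ] tcp [0.527 0.138 0.38 ] rows 0.8
0.2
xyz [ 0.1 -5.3  2.1] twist [-5.9  0.1  0.1] tcp [0.52  0.114 0.371] rows 1.4
0.35
xyz [ 0.1 -9.   3.7] twist [-10.9   0.1   0.1] tcp [0.51  0.079 0.354] rows 2.3
0.5
xyz [  0.1 -12.7   5.9] twist [-16.9   0.1   0.1] tcp [0.501 0.044 0.332] rows 3.4
0.65
xyz [  0.1 -15.7   8.5] twist [-21.9   0.1   0.1] tcp [0.493 0.014 0.307] rows 4.3
0.8
xyz [  0.1 -18.6  11.5] twist [-27.9   0.1   0.1] tcp [ 0.485 -0.014  0.277] rows 5.2
0.95
xyz [  0.1 -21.1  14.8] twist [-33.9   0.1   0.1] tcp [ 0.479 -0.038  0.243] rows 6.2
1.05
xyz [  0.1 -22.1  16.9] twist [-35.9   0.1   0.1] tcp [ 0.476 -0.047  0.222] rows 6.7
1.1
xyz [  0.1 -22.7  18.1] twist [-37.9   0.1   0.1] tcp [ 0.474 -0.053  0.21 ] rows 7.0
```

>>> servo_tool([
  {"xyz": [0, 0, 0.3], "twist": [0, 0, 0], "jaw": 1},
  {"xyz": [0, -2.6, 0.8], "twist": [-3, 0, 0], "jaw": 1},
  {"xyz": [0, -5, 1.7], "twist": [-6, 0, 0], "jaw": 1},
  {"xyz": [0, -8.7, 3.3], "twist": [-11, 0, 0], "jaw": 1},
  {"xyz": [0, -12.4, 5.5], "twist": [-17, 0, 0], "jaw": 1},
  {"xyz": [0, -15.4, 8.1], "twist": [-22, 0, 0], "jaw": 1},
  {"xyz": [0, -15.4, 8.1], "twist": [-22, 0, 0], "jaw": 1},
])

```text
time_s: 2.98
tool_pos: [0.4917, 0.013, 0.3045]
tool_rot: [157.7, -0.1, 164.2]
force: [5.7, 3.6, -9.2]
grip_width: 0.0114
grasp_force: 20.0
```

```bash
python3 - <<'E'
from h import *
st()
for th,ph in [(.65,22),(.8,28),(.95,34),(1.05,36),(1.1,38)]: print(th); go(barpt(th,-.035),'bar',ph)
E
```

```text
t 2.98 grasp [0.508 0.073 0.153] rot [ 1.577e+02 -1.000e-01  1.642e+02] F [ 5.7  3.6 -9.2] w 0.0114 q [-28.   2.  33. 116. -27.  60.  91.]
0.65
xyz [-0.1  0.2 -0.2] twist [ 0.3  0.1 -0.5] tcp [0.493 0.014 0.307] rows 0.1
0.8
xyz [-0.1 -3.6  1.5] twist [-5.7  0.1 -0.5] tcp [ 0.485 -0.014  0.277] rows 0.9
0.95
xyz [-0.1 -7.2  3.7] twist [-11.7   0.2  -0.5] tcp [ 0.479 -0.038  0.243] rows 1.9
1.05
xyz [-0.1 -8.9  5.2] twist [-13.7   0.2  -0.5] tcp [ 0.476 -0.047  0.222] rows 2.5
1.1
xyz [-0.2 -9.9  6.1] twist [-15.7   0.2  -0.5] tcp [ 0.474 -0.053  0.21 ] rows 2.8
```

>>> servo_tool([
  {"xyz": [0, -2, 0.8], "twist": [-3, 0, 0], "jaw": 1},
  {"xyz": [0, -3.7, 1.6], "twist": [-6, 0, 0], "jaw": 1},
  {"xyz": [0, -5.5, 2.6], "twist": [-9, 0, 0], "jaw": 1},
  {"xyz": [0, -7.2, 3.7], "twist": [-12, 0, 0], "jaw": 1},
  {"xyz": [0, -8.9, 5.2], "twist": [-14, 0, 0], "jaw": 1},
  {"xyz": [0, -9.9, 6.1], "twist": [-16, 0, 0], "jaw": 1},
  {"xyz": [0, -9.9, 6.1], "twist": [-16, 0, 0], "jaw": 1},
  {"xyz": [0, -9.9, 6.1], "twist": [-16, 0, 0], "jaw": 1},
])

```text
time_s: 3.65
tool_pos: [0.4753, -0.0498, 0.2139]
tool_rot: [142.1, -0.1, 164.7]
force: [1.9, 3.5, -5.6]
grip_width: 0.0112
grasp_force: 20.0
```

```bash
python3 - <<'E'
from h import *
st()
for th,ph in [(1.1,38),(1.15,38)]: print(th); go(barpt(th,-.035),'bar',ph)
E
```

```text
t 3.65 grasp [0.502 0.048 0.085] rot [ 1.421e+02 -1.000e-01  1.647e+02] F [ 1.9  3.5 -5.6] w 0.0112 q [-17.  13.  37. 122. -53.  64. 126.]
1.1
xyz [-0.  -0.5  0.1] twist [-0.1 -0.1 -0.1] tcp [ 0.474 -0.053  0.21 ] rows 0.1
1.15
xyz [-0.  -1.1  0.7] twist [-0.1 -0.1 -0.1] tcp [ 0.474 -0.054  0.201] rows 0.3
```

>>> servo_tool([
  {"xyz": [0, 0, 0], "twist": [0, 0, 0], "jaw": 0.68},
  {"xyz": [0, 0, 0], "twist": [0, 0, 0], "jaw": 0.68},
  {"xyz": [0, 0, 0], "twist": [0, 0, 0], "jaw": 0.68},
  {"xyz": [0, 0, -2], "twist": [0, 0, 0], "jaw": 0.68},
  {"xyz": [0, 0, -5], "twist": [0, 0, 0], "jaw": 0.68},
  {"xyz": [0, 0, -9], "twist": [0, 0, 0], "jaw": 0.68},
  {"xyz": [0, 5, -13], "twist": [0, 0, 0], "jaw": 0.5},
  {"xyz": [0, 5, -13], "twist": [0, 0, 0], "jaw": 0.4},
])

```text
time_s: 4.32
tool_pos: [0.4653, -0.0914, 0.353]
tool_rot: [141.9, 0.3, 164.5]
force: [1.3, 1.1, 0.8]
grip_width: 0.0352
grasp_force: 0.0
```

```bash
python3 - <<'E'
from h import *
st(); go([.589,-.186,.20],'jar',37); snap('side','side1')
E
```

```text
t 4.32 grasp [0.493 0.006 0.224] rot [141.9   0.3 164.5] F [1.3 1.1 0.8] w 0.0352 q [-17.   1.  40. 115. -40.  74. 111.]
xyz [-14.5 -13.7  -7.9] twist [ 1.2 -0.5 90. ] tcp [ 0.563 -0.281  0.331] rows 12.6
```

>>> servo_tool([
  {"xyz": [-2, -2, -4], "twist": [0, 0, 7], "jaw": 0.29},
  {"xyz": [-3, -3, -6], "twist": [0, 0, 14], "jaw": 0.29},
  {"xyz": [-4.5, -4.3, -8], "twist": [0, 0, 21], "jaw": 0.29},
  {"xyz": [-6, -5.7, -8], "twist": [0, 0, 28], "jaw": 0.29},
  {"xyz": [-7, -6.7, -8], "twist": [0, 0, 35], "jaw": 0.29},
  {"xyz": [-8, -7.7, -8], "twist": [0, 0, 42], "jaw": 0.29},
  {"xyz": [-9, -8.7, -8], "twist": [0, 0, 49], "jaw": 0.29},
  {"xyz": [-10, -9.7, -8], "twist": [0, 0, 56], "jaw": 0.29},
  {"xyz": [-11, -10.5, -8], "twist": [0, 0, 63], "jaw": 0.29},
  {"xyz": [-12, -11.5, -8], "twist": [0, 0, 70], "jaw": 0.29},
])

```text
time_s: 5.2
tool_pos: [0.5443, -0.2561, 0.3407]
tool_rot: [165.2, -35.4, 99.2]
force: [0.6, 0.8, 0.3]
grip_width: 0.062
grasp_force: 0.0
```

```bash
python3 - <<'E'
from h import *
st(); go([.589,-.186,.14],'jar',37)
E
```

```text
t 5.2 grasp [ 0.571 -0.159  0.211] rot [165.2 -35.4  99.2] F [0.6 0.8 0.3] w 0.062 q [ -6.  27.  50.  95. -52.  92.  59.]
xyz [-6.3  0.4  4.3] twist [ 0.2 -1.  19.8] tcp [ 0.563 -0.281  0.271] rows 2.8
```

>>> servo_tool([
  {"xyz": [-2, 0.1, 1.2], "twist": [0, 0, 7], "jaw": 0.29},
  {"xyz": [-4, 0.3, 2.6], "twist": [0, -0.5, 14], "jaw": 0.29},
  {"xyz": [-6.3, 0.4, 4.3], "twist": [0, -1, 20], "jaw": 0.29},
  {"xyz": [-6.3, 0.4, 4.3], "twist": [0, -1, 20], "jaw": 0.29},
  {"xyz": [-6.3, 0.4, 4.3], "twist": [0, -1, 20], "jaw": 0.29},
])

```text
time_s: 5.62
tool_pos: [0.563, -0.2805, 0.2698]
tool_rot: [179.9, -37.0, 74.8]
force: [-0.1, -0.4, 0.8]
grip_width: 0.0618
grasp_force: 0.0
```

```bash
python3 - <<'E'
from h import *
st(); snap('wrist','w2'); snap('side','side2')
for p in [(.589,-.186,.056),(.566,-.299,.056)]: print(proj('w2',p))
go([.589,-.186,.032],'jar',37)
a=cv2.imread('pics/w2.png'); b=cv2.imread('pics/side2.png')[130:370,80:480]
o=np.zeros((600,640,3),np.uint8); o[:360,:480]=cv2.resize(a,(480,360)); o[360:,:400]=b
cv2.imwrite('pics/c2.png',o)
E
```

```text
t 5.62 grasp [ 0.589 -0.185  0.139] rot [179.9 -37.   74.8] F [-0.1 -0.4  0.8] w 0.0618 q [ -3.  36.  51.  94. -57.  91.  46.]
[320.36585451 331.46740915]
[334.62651591 548.72151187]
xyz [-6.6 -0.1  8.7] twist [ 0.2 -0.1  0.2] tcp [ 0.563 -0.281  0.163] rows 2.6
```

View pics/c2.png

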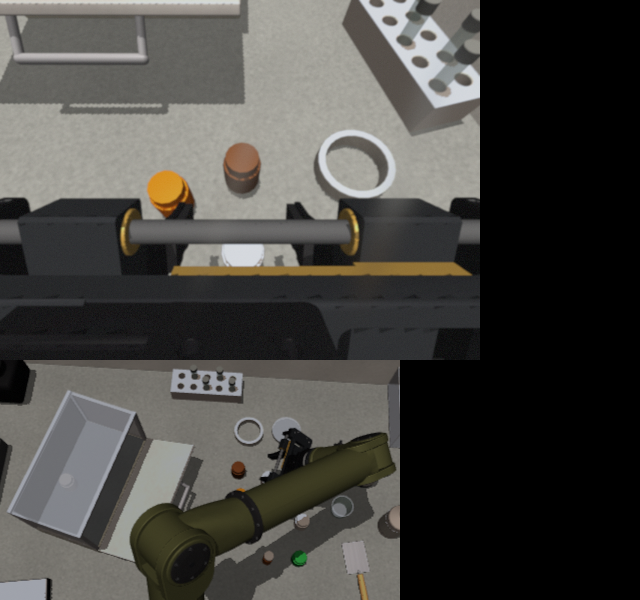

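The door is down. The white lid is between the fingers at about (324,333), where predicted (320,331). Descend and grip.

>>> servo_tool([
  {"xyz": [-2.2, 0, 2.9], "twist": [0, 0, 0], "jaw": 0.29},
  {"xyz": [-4.4, 0, 5.8], "twist": [0, 0, 0], "jaw": 0.29},
  {"xyz": [-6.4, 0, 8.5], "twist": [0, 0, 0], "jaw": 0.29},
  {"xyz": [-6.4, 0, 8.5], "twist": [0, 0, 0], "jaw": 0.29},
  {"xyz": [-6.4, 0, 8.5], "twist": [0, 0, 0], "jaw": 0.7},
  {"xyz": [-6.4, 0, 8.5], "twist": [0, 0, 0], "jaw": 0.7},
  {"xyz": [-6.4, 0, 8.5], "twist": [0, 0, 0], "jaw": 0.7},
  {"xyz": [-6.4, 0, 8.5], "twist": [0, 0, 0], "jaw": 0.7},
], newtons=20)

```text
time_s: 6.38
tool_pos: [0.5642, -0.2815, 0.1674]
tool_rot: [179.5, -37.0, 75.0]
force: [-0.3, -0.8, 0.9]
grip_width: 0.0428
grasp_force: 0.1
```

```bash
python3 - <<'E'
from h import *
st(); go([.589,-.186,.19],'jar',37)
E
```

```text
t 6.38 grasp [ 0.591 -0.187  0.036] rot [179.5 -37.   75. ] F [-0.3 -0.8  0.9] w 0.0428 q [ -1.  43.  47.  96. -63.  85.  53.]
xyz [  9.2  -0.  -12.3] twist [ 0.4 -0.   0.2] tcp [ 0.563 -0.281  0.321] rows 3.7
```

>>> servo_tool([
  {"xyz": [0, 0, 0], "twist": [0, 0, 0], "jaw": 0.7},
  {"xyz": [0, 0, 0], "twist": [0, 0, 0], "jaw": 0.7},
  {"xyz": [1.8, 0, -2.4], "twist": [0, 0, 0], "jaw": 0.7},
  {"xyz": [4.2, 0, -5.6], "twist": [0, 0, 0], "jaw": 0.7},
  {"xyz": [6.6, 0, -8.8], "twist": [0, 0, 0], "jaw": 0.7},
  {"xyz": [9.2, 0, -12.3], "twist": [0, 0, 0], "jaw": 0.7},
  {"xyz": [10.5, 0, -14], "twist": [0, 0, 0], "jaw": 0.7},
])

```text
time_s: 6.97
tool_pos: [0.5628, -0.2821, 0.3449]
tool_rot: [179.4, -37.0, 75.0]
force: [0.2, -0.8, -0.9]
grip_width: 0.0414
grasp_force: 20.0
```

```bash
python3 - <<'E'
from h import *
st()
for p in [(-.30,-.07,.17),(-.25,-.07,.155),(-.17,-.07,.12),(-.11,-.07,.075),(-.07,-.07,.065),(-.07,-.07,.05)]: go(c2w(p)+[0,0,.036],'jar',37)
E
```

```text
t 6.97 grasp [ 0.59  -0.187  0.214] rot [179.4 -37.   75. ] F [ 0.2 -0.8 -0.9] w 0.0414 q [ -5.  31.  53.  90. -55.  95.  41.]
xyz [ 13.6 -11.1  11.1] twist [0.4 0.  0.2] tcp [ 0.502 -0.083  0.337] rows 5.0
xyz [ 16.7 -11.1  15.3] twist [0.4 0.  0.2] tcp [ 0.516 -0.035  0.322] rows 6.1
xyz [ 21.  -11.2  22.9] twist [0.4 0.  0.2] tcp [0.537 0.042 0.287] rows 7.9
xyz [ 23.1 -11.2  30.2] twist [0.4 0.  0.2] tcp [0.553 0.1   0.242] rows 9.5
xyz [ 25.7 -11.2  33.4] twist [0.4 0.  0.2] tcp [0.563 0.139 0.232] rows 10.4
xyz [ 24.8 -11.2  34.6] twist [0.4 0.  0.2] tcp [0.563 0.139 0.217] rows 10.5
```

>>> servo_tool([
  {"xyz": [2.7, -2.2, 2.2], "twist": [0, 0, 0], "jaw": 0.7},
  {"xyz": [5.4, -4.4, 4.4], "twist": [0, 0, 0], "jaw": 0.7},
  {"xyz": [8.1, -6.6, 6.6], "twist": [0, 0, 0], "jaw": 0.7},
  {"xyz": [10.8, -8.8, 8.8], "twist": [0, 0, 0], "jaw": 0.7},
  {"xyz": [13.6, -11.1, 11.1], "twist": [0, 0, 0], "jaw": 0.7},
  {"xyz": [15.2, -11.1, 13.2], "twist": [0, 0, 0], "jaw": 0.7},
  {"xyz": [16.7, -11.1, 15.3], "twist": [0, 0, 0], "jaw": 0.7},
  {"xyz": [18.9, -11.1, 19.1], "twist": [0, 0, 0], "jaw": 0.7},
  {"xyz": [21, -11.1, 22.9], "twist": [0, 0, 0], "jaw": 0.7},
  {"xyz": [21, -11.1, 22.9], "twist": [0, 0, 0], "jaw": 0.7},
])

```text
time_s: 7.8
tool_pos: [0.5358, 0.0507, 0.2806]
tool_rot: [-179.8, -37.1, 75.2]
force: [-2.3, 0.9, -2.1]
grip_width: 0.0416
grasp_force: 20.0
```

```bash
python3 - <<'E'
from h import *
st()
for p in [(-.11,-.07,.075),(-.07,-.07,.065),(-.07,-.07,.051)]: go(c2w(p)+[0,0,.036],'jar',37)
E
```

```text
t 7.8 grasp [0.561 0.146 0.15 ] rot [-179.8  -37.1   75.2] F [-2.3  0.9 -2.1] w 0.0416 q [-40.  13.  48. 115. -54.  64.  21.]
xyz [1.8 0.4 6.2] twist [-0.4 -0.1  0.4] tcp [0.553 0.1   0.242] rows 1.6
xyz [4.4 0.4 9.4] twist [-0.4 -0.1  0.4] tcp [0.563 0.139 0.232] rows 2.5
xyz [ 3.6  0.4 10.5] twist [-0.4 -0.1  0.4] tcp [0.563 0.139 0.218] rows 2.7
```

>>> servo_tool([
  {"xyz": [0, 0, 0], "twist": [0, 0, 0], "jaw": 0.7},
  {"xyz": [0, 0, 0], "twist": [0, 0, 0], "jaw": 0.7},
])

```text
time_s: 7.97
tool_pos: [0.5367, 0.0425, 0.2829]
tool_rot: [179.8, -37.0, 74.8]
force: [0.2, -0.7, -1.1]
grip_width: 0.0416
grasp_force: 20.0
```

```bash
python3 - <<'E'
from h import *
st()
for p in [(-.11,-.07,.075),(-.07,-.07,.065),(-.07,-.07,.051)]: go(c2w(p)+[0,0,.036],'jar',37)
E
```

```text
t 7.97 grasp [0.563 0.138 0.152] rot [179.8 -37.   74.8] F [ 0.2 -0.7 -1.1] w 0.0416 q [-40.  13.  49. 115. -53.  64.  21.]
xyz [ 2.3 -0.   6.9] twist [0.2 0.  0. ] tcp [0.553 0.1   0.242] rows 1.7
xyz [ 4.9 -0.  10.1] twist [0.2 0.  0. ] tcp [0.563 0.139 0.232] rows 2.7
xyz [ 4.1 -0.  11.2] twist [0.2 0.  0. ] tcp [0.563 0.139 0.218] rows 2.9
```

>>> servo_tool([
  {"xyz": [1.1, 0, 3.5], "twist": [0, 0, 0], "jaw": 0.7},
  {"xyz": [2.3, 0, 6.9], "twist": [0, 0, 0], "jaw": 0.7},
  {"xyz": [3.7, 0, 8.6], "twist": [0, 0, 0], "jaw": 0.7},
  {"xyz": [4.9, 0, 10.1], "twist": [0, 0, 0], "jaw": 0.7},
  {"xyz": [4.9, 0, 10.1], "twist": [0, 0, 0], "jaw": 0.7},
  {"xyz": [4.9, 0, 10.1], "twist": [0, 0, 0], "jaw": 0.7},
  {"xyz": [4.5, 0, 10.6], "twist": [0, 0, 0], "jaw": 0.7},
  {"xyz": [4.5, 0, 10.6], "twist": [0, 0, 0], "jaw": 0.7},
])

```text
time_s: 8.63
tool_pos: [0.5635, 0.1372, 0.2252]
tool_rot: [179.8, -37.0, 74.6]
force: [-0.2, -0.6, -2.0]
grip_width: 0.0417
grasp_force: 20.0
```

```bash
python3 - <<'E'
from h import *
st(); snap('scene','scene3')
go(c2w((-.07,-.07,.051))+[0,0,.036],'jar',37)
c=cv2.imread('pics/scene3.png')[110:290,270:470]; cv2.imwrite('pics/c3.png',cv2.resize(c,None,fx=3,fy=3,interpolation=cv2.INTER_CUBIC))
E
```

```text
t 8.63 grasp [0.59  0.232 0.094] rot [179.8 -37.   74.6] F [-0.2 -0.6 -2. ] w 0.0417 q [-43.  21.  43. 114. -63.  57.  21.]
xyz [-0.3 -0.1  0.7] twist [ 0.2  0.  -0.1] tcp [0.563 0.139 0.218] rows 0.2
```

View pics/c3.png

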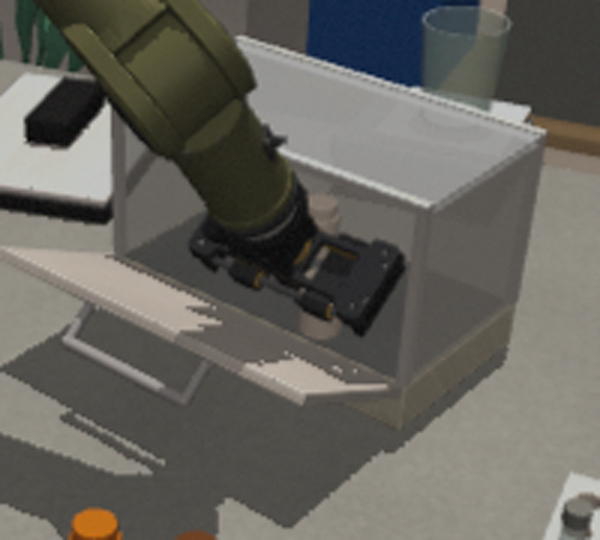

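The held jar is inside at crop (322,320), about 8 mm above the floor. jar_in stands untouched behind it at (325,212). Lower it.

>>> servo_tool([
  {"xyz": [-0.2, 0, 0.3], "twist": [0, 0, 0], "jaw": 0.7},
  {"xyz": [-0.4, 0, 0.6], "twist": [0, 0, 0], "jaw": 0.7},
  {"xyz": [-0.5, 0, 0.7], "twist": [0, 0, 0], "jaw": 0.7},
  {"xyz": [-0.5, 0, 0.7], "twist": [0, 0, 0], "jaw": 0.7},
])

```text
time_s: 9.02
tool_pos: [0.5637, 0.1386, 0.2172]
tool_rot: [179.8, -37.1, 74.7]
force: [-1.5, -1.9, 4.0]
grip_width: 0.042
grasp_force: 20.0
```

```bash
python3 - <<'E'
from h import *
st()
E
```

```text
t 9.02 grasp [0.59  0.234 0.086] rot [179.8 -37.1  74.7] F [-1.5 -1.9  4. ] w 0.042 q [-43.  22.  42. 114. -65.  57.  22.]
```

>>> servo_tool([
  {"xyz": [0, 0, 0], "twist": [0, 0, 0], "jaw": 0.4},
  {"xyz": [0, 0, 0], "twist": [0, 0, 0], "jaw": 0.33},
  {"xyz": [0, 0, 0], "twist": [0, 0, 0], "jaw": 0.33},
  {"xyz": [0, 0, -1.5], "twist": [0, 0, 0], "jaw": 0.33},
  {"xyz": [0, 0, -4], "twist": [0, 0, 0], "jaw": 0.33},
  {"xyz": [0, 0, -8], "twist": [0, 0, 0], "jaw": 0.33},
  {"xyz": [0, 0, -12], "twist": [0, 0, 0], "jaw": 0.29},
  {"xyz": [0, 0, -16], "twist": [0, 0, 0], "jaw": 0.29},
  {"xyz": [0, 0, -19], "twist": [0, 0, 0], "jaw": 0.29},
])

```text
time_s: 9.77
tool_pos: [0.5327, 0.0265, 0.371]
tool_rot: [179.7, -37.1, 74.7]
force: [1.2, 0.4, 0.5]
grip_width: 0.0616
grasp_force: 0.0
```

```bash
python3 - <<'E'
from h import *
st(); go([.566,-.299,.2],'jar',37,105);go([.566,-.299,.13],'jar',37,105)
E
```

```text
t 9.77 grasp [0.56  0.122 0.24 ] rot [179.7 -37.1  74.7] F [1.2 0.4 0.5] w 0.0616 q [-43.   4.  52. 110. -44.  69.  10.]
xyz [-33.6  16.9 -20.3] twist [ 18.6  -0.  -24.2] tcp [ 0.592 -0.394  0.331] rows 10.2
xyz [-37.8  16.9 -14.7] twist [ 18.6  -0.  -24.2] tcp [ 0.592 -0.394  0.261] rows 10.5
```

>>> servo_tool([
  {"xyz": [-3.3, 1.7, -2.2], "twist": [0, 0, 0], "jaw": 0.29},
  {"xyz": [-6.7, 3.4, -4.4], "twist": [2, 0, -2.5], "jaw": 0.29},
  {"xyz": [-10, 5, -6.4], "twist": [4, 0, -5], "jaw": 0.29},
  {"xyz": [-13.3, 6.7, -8.4], "twist": [6.5, 0, -8.4], "jaw": 0.29},
  {"xyz": [-16.6, 8.4, -10.4], "twist": [9, 0, -11.8], "jaw": 0.29},
  {"xyz": [-20, 10.1, -12.4], "twist": [11.5, 0, -15], "jaw": 0.29},
  {"xyz": [-23.3, 11.8, -14.4], "twist": [14, 0, -18.2], "jaw": 0.29},
  {"xyz": [-26.6, 13.5, -16.4], "twist": [16.5, 0, -21.5], "jaw": 0.29},
  {"xyz": [-30, 15.2, -18.4], "twist": [18.6, 0, -24.2], "jaw": 0.29},
  {"xyz": [-33.2, 16.9, -20], "twist": [18.6, 0, -24.2], "jaw": 0.29},
])

```text
time_s: 10.6
tool_pos: [0.5936, -0.3828, 0.3284]
tool_rot: [-179.8, -37.1, 105.3]
force: [1.2, 1.9, 0.5]
grip_width: 0.0619
grasp_force: 0.0
```

```bash
python3 - <<'E'
from h import *
st(); go([.566,-.299,.13],'jar',37,105)
E
```

```text
t 10.6 grasp [ 0.567 -0.288  0.198] rot [-179.8  -37.1  105.3] F [1.2 1.9 0.5] w 0.0619 q [ 10.  47.  48.  67. -47. 114.  68.]
xyz [-4.9 -0.5  4.7] twist [-0.4 -0.1  0.2] tcp [ 0.592 -0.394  0.261] rows 1.6
```

>>> servo_tool([
  {"xyz": [-2, -0.2, 2], "twist": [0, 0, 0], "jaw": 0.29},
  {"xyz": [-4, -0.2, 4.2], "twist": [0, 0, 0], "jaw": 0.29},
  {"xyz": [-4.3, -0.2, 5.2], "twist": [0, 0, 0], "jaw": 0.29},
  {"xyz": [-4.3, -0.2, 5.2], "twist": [0, 0, 0], "jaw": 0.29},
  {"xyz": [-4.3, -0.2, 5.2], "twist": [0, 0, 0], "jaw": 0.29},
])

```text
time_s: 11.02
tool_pos: [0.592, -0.3835, 0.2624]
tool_rot: [-179.8, -37.1, 105.2]
force: [-0.7, -0.4, 1.3]
grip_width: 0.0619
grasp_force: 0.0
```

```bash
python3 - <<'E'
from h import *
st(); snap('wrist','w4'); print(proj('w4',(.566,-.299,.056)))
go([.566,-.299,.036],'jar',37,105)
c=cv2.imread('pics/w4.png'); cv2.imwrite('pics/w4c.png',c[200:440,120:520])
E
```

```text
t 11.02 grasp [ 0.566 -0.288  0.132] rot [-179.8  -37.1  105.2] F [-0.7 -0.4  1.3] w 0.0619 q [ 10.  50.  47.  70. -48. 109.  71.]
[317.01980916 346.48126677]
xyz [-6.6 -0.3  7.1] twist [-0.2 -0.   0.2] tcp [ 0.592 -0.394  0.167] rows 2.3
```

View pics/w4c.png

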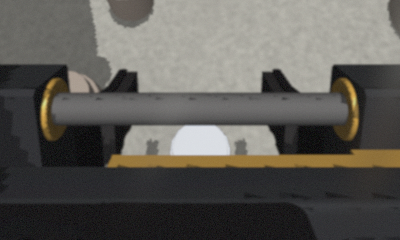

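The lid is centred between the fingers at full-frame u≈320, predicted 317. Jar D is off to the left and clear. Descend.

>>> servo_tool([
  {"xyz": [-0.9, -0.2, -0.6], "twist": [0, 0, 0], "jaw": 0.29},
  {"xyz": [-2.8, -0.2, 2], "twist": [0, 0, 0], "jaw": 0.29},
  {"xyz": [-4.8, -0.2, 4.7], "twist": [0, 0, 0], "jaw": 0.29},
  {"xyz": [-6.6, -0.2, 7.1], "twist": [0, 0, 0], "jaw": 0.29},
  {"xyz": [-6.6, -0.2, 7.1], "twist": [0, 0, 0], "jaw": 0.29},
  {"xyz": [-6.6, -0.2, 7.1], "twist": [0, 0, 0], "jaw": 0.7},
  {"xyz": [-6.6, -0.2, 7.1], "twist": [0, 0, 0], "jaw": 0.7},
  {"xyz": [-6.6, -0.2, 7.1], "twist": [0, 0, 0], "jaw": 0.7},
  {"xyz": [-6.6, -0.2, 7.1], "twist": [0, 0, 0], "jaw": 0.7},
  {"xyz": [-6.6, -0.2, 7.1], "twist": [0, 0, 0], "jaw": 0.7},
])

```text
time_s: 11.9
tool_pos: [0.5924, -0.3952, 0.1675]
tool_rot: [-180.0, -36.9, 105.2]
force: [1.7, -1.0, 4.4]
grip_width: 0.0415
grasp_force: 20.0
```

>>> servo_tool([
  {"xyz": [0, 0, 0], "twist": [0, 0, 0], "jaw": 0.7},
  {"xyz": [1.8, 0, -2.4], "twist": [0, 0, 0], "jaw": 0.7},
  {"xyz": [4.2, 0, -5.6], "twist": [0, 0, 0], "jaw": 0.7},
  {"xyz": [6.6, 0, -8.8], "twist": [0, 0, 0], "jaw": 0.7},
  {"xyz": [9, 0, -12], "twist": [0, 0, 0], "jaw": 0.7},
  {"xyz": [9, 0, -12], "twist": [0, 0, 0], "jaw": 0.7},
])

```text
time_s: 12.4
tool_pos: [0.5924, -0.3966, 0.3251]
tool_rot: [179.7, -36.5, 105.4]
force: [0.7, -0.6, 1.3]
grip_width: 0.0415
grasp_force: 20.0
```

```bash
python3 - <<'E'
from h import *
st()
for p in [(-.36,.04,.17),(-.25,.04,.16)]: go(c2w(p)+[0,0,.036],'jar',37)
E
```

```text
t 12.4 grasp [ 0.567 -0.302  0.193] rot [179.7 -36.5 105.4] F [ 0.7 -0.6  1.3] w 0.0415 q [ 12.  48.  48.  66. -47. 114.  69.]
xyz [ 27.3 -13.   18.7] twist [-18.1   0.4  24.6] tcp [ 0.381 -0.112  0.337] rows 8.5
xyz [34.3 -7.4 25.1] twist [-18.1   0.4  24.6] tcp [ 0.41  -0.006  0.327] rows 10.3
```

```bash
python3 - <<'E'
from h import *
for p in [(-.31,.02,.175)]: go(c2w(p)+[0,0,.036],'jar',37)
E
```

```text
xyz [30.2 -8.7 20.2] twist [-18.1   0.4  24.6] tcp [ 0.413 -0.069  0.342] rows 9.0
```

>>> servo_tool([
  {"xyz": [3, -0.9, 2], "twist": [-2, 0, 2.7], "jaw": 0.7},
  {"xyz": [6, -1.8, 4], "twist": [-4, 0, 5.4], "jaw": 0.7},
  {"xyz": [9, -2.6, 6], "twist": [-6, 0, 8.2], "jaw": 0.7},
  {"xyz": [12, -3.5, 8], "twist": [-8, 0, 10.9], "jaw": 0.7},
  {"xyz": [15, -4.4, 10], "twist": [-10, 0, 13.6], "jaw": 0.7},
  {"xyz": [18, -5.2, 12], "twist": [-12, 0, 16.4], "jaw": 0.7},
  {"xyz": [21, -6.1, 14], "twist": [-14, 0, 19.1], "jaw": 0.7},
  {"xyz": [24, -7, 16], "twist": [-16, 0, 21.8], "jaw": 0.7},
  {"xyz": [27, -7.8, 18], "twist": [-18, 0.4, 24.6], "jaw": 0.7},
  {"xyz": [30.2, -8.7, 20.2], "twist": [-18, 0.4, 24.6], "jaw": 0.7},
])

```text
time_s: 13.23
tool_pos: [0.4135, -0.0695, 0.3355]
tool_rot: [-179.2, -37.2, 73.9]
force: [-0.2, 1.0, -2.2]
grip_width: 0.0414
grasp_force: 20.0
```

>>> servo_tool([
  {"xyz": [0, 0, 0], "twist": [0, 0, 0], "jaw": 0.7},
  {"xyz": [0, 0, 0], "twist": [0, 0, 0], "jaw": 0.7},
])

```text
time_s: 13.4
tool_pos: [0.4126, -0.0682, 0.3378]
tool_rot: [-179.4, -37.7, 74.6]
force: [-0.1, -0.1, -0.3]
grip_width: 0.0416
grasp_force: 20.0
```

```bash
python3 - <<'E'
from h import *
st()
for p in [(-.25,.02,.16),(-.17,.02,.12),(-.11,.02,.075),(-.07,.02,.065),(-.07,.02,.059)]: go(c2w(p)+[0,0,.036],'jar',37)
E
```

```text
t 13.4 grasp [0.438 0.029 0.208] rot [-179.4  -37.7   74.6] F [-0.1 -0.1 -0.3] w 0.0416 q [-38. -12.  55. 123. -30.  69.  14.]
xyz [4.  0.1 4.5] twist [-0.5 -0.7 -0.1] tcp [ 0.429 -0.011  0.327] rows 1.4
xyz [ 7.9  0.2 12.5] twist [-0.5 -0.7 -0.1] tcp [0.45  0.066 0.287] rows 3.6
xyz [ 9.9  0.2 19.8] twist [-0.5 -0.7 -0.1] tcp [0.466 0.124 0.242] rows 5.3
xyz [12.5  0.3 23. ] twist [-0.5 -0.7 -0.1] tcp [0.476 0.162 0.232] rows 6.3
xyz [12.1  0.3 23.5] twist [-0.5 -0.7 -0.1] tcp [0.476 0.162 0.226] rows 6.3
```

>>> servo_tool([
  {"xyz": [2, 0, 2.2], "twist": [-0.5, -0.7, 0], "jaw": 0.7},
  {"xyz": [4, 0.1, 4.5], "twist": [-0.5, -0.7, 0], "jaw": 0.7},
  {"xyz": [6, 0.2, 8.5], "twist": [-0.5, -0.7, 0], "jaw": 0.7},
  {"xyz": [7.9, 0.2, 12.5], "twist": [-0.5, -0.7, 0], "jaw": 0.7},
  {"xyz": [8.9, 0.2, 16], "twist": [-0.5, -0.7, 0], "jaw": 0.7},
  {"xyz": [9.9, 0.2, 19.5], "twist": [-0.5, -0.7, 0], "jaw": 0.7},
  {"xyz": [11.2, 0.2, 21.2], "twist": [-0.5, -0.7, 0], "jaw": 0.7},
  {"xyz": [12.5, 0.3, 22.8], "twist": [-0.5, -0.7, 0], "jaw": 0.7},
  {"xyz": [12.5, 0.3, 22.8], "twist": [-0.5, -0.7, 0], "jaw": 0.7},
  {"xyz": [12.5, 0.3, 22.8], "twist": [-0.5, -0.7, 0], "jaw": 0.7},
])

```text
time_s: 14.23
tool_pos: [0.4797, 0.1584, 0.2285]
tool_rot: [-179.7, -36.2, 74.2]
force: [-0.2, -0.3, -0.4]
grip_width: 0.0416
grasp_force: 20.0
```

```bash
python3 - <<'E'
from h import *
st()
for p in [(-.07,.02,.056),(-.07,.02,.050)]: go(c2w(p)+[0,0,.036],'jar',37)
E
```

```text
t 14.23 grasp [0.505 0.252 0.096] rot [-179.7  -36.2   74.2] F [-0.2 -0.3 -0.4] w 0.0416 q [-51.   9.  44. 124. -57.  49.  15.]
xyz [-0.1 -0.4  0.6] twist [-0.   0.8 -0.4] tcp [0.476 0.162 0.223] rows 0.2
xyz [-0.4 -0.4  1.1] twist [-0.   0.8 -0.4] tcp [0.476 0.162 0.217] rows 0.3
```

>>> servo_tool([
  {"xyz": [0, -0.3, 0.4], "twist": [0, 0.8, 0], "jaw": 0.7},
  {"xyz": [-0.3, -0.3, 0.8], "twist": [0, 0.8, 0], "jaw": 0.7},
  {"xyz": [-0.4, -0.3, 1.1], "twist": [0, 0.8, 0], "jaw": 0.7},
  {"xyz": [-0.4, -0.3, 1.1], "twist": [0, 0.8, 0], "jaw": 0.7},
  {"xyz": [-0.4, -0.3, 1.1], "twist": [0, 0.8, 0], "jaw": 0.7},
])

```text
time_s: 14.65
tool_pos: [0.4775, 0.1615, 0.2192]
tool_rot: [-179.7, -37.3, 74.1]
force: [0.5, -1.0, 0.3]
grip_width: 0.0415
grasp_force: 20.0
```

```bash
python3 - <<'E'
from h import *
st(); snap('scene','scene5')
c=cv2.imread('pics/scene5.png')[110:290,270:470]; cv2.imwrite('pics/c5.png',cv2.resize(c,None,fx=3,fy=3,interpolation=cv2.INTER_CUBIC))
E
```

```text
t 14.65 grasp [0.504 0.257 0.089] rot [-179.7  -37.3   74.1] F [ 0.5 -1.   0.3] w 0.0415 q [-50.  10.  43. 125. -60.  48.  18.]
```

View pics/c5.png

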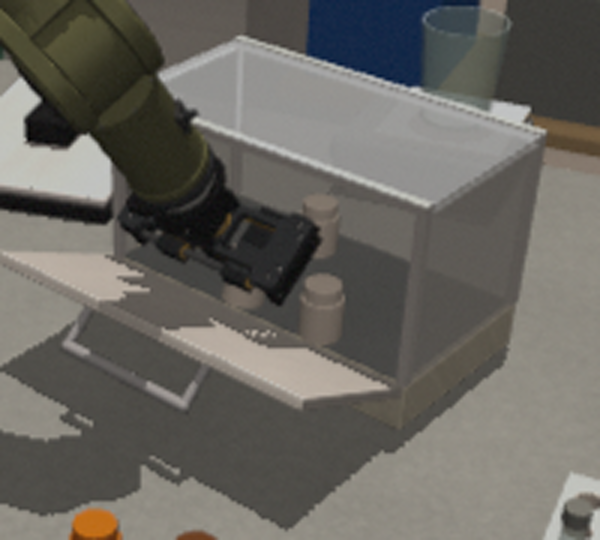

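The first jar stands upright at crop (322,310) and jar_in is upright behind it. The second jar is in the gripper at (243,290), almost on the floor. Lower until it touches.

>>> servo_tool([
  {"xyz": [-0.1, 0, 0.2], "twist": [0, 0, 0], "jaw": 0.7},
  {"xyz": [-0.25, 0, 0.35], "twist": [0, 0, 0], "jaw": 0.7},
  {"xyz": [-0.25, 0, 0.35], "twist": [0, 0, 0], "jaw": 0.7},
  {"xyz": [-0.25, 0, 0.35], "twist": [0, 0, 0], "jaw": 0.7},
])

```text
time_s: 15.03
tool_pos: [0.478, 0.1624, 0.2176]
tool_rot: [-179.7, -37.6, 74.2]
force: [-5.6, -6.8, 17.5]
grip_width: 0.0415
grasp_force: 20.0
```

Firm contact. Release and back out along the tool axis.

>>> servo_tool([
  {"xyz": [0.1, 0, -0.2], "twist": [0, 0, 0], "jaw": 0.7},
  {"xyz": [0.1, 0, -0.2], "twist": [0, 0, 0], "jaw": 0.45},
  {"xyz": [0.1, 0, -0.2], "twist": [0, 0, 0], "jaw": 0.36},
  {"xyz": [0.1, 0, -0.2], "twist": [0, 0, 0], "jaw": 0.36},
  {"xyz": [0, 0, -1.5], "twist": [0, 0, 0], "jaw": 0.36},
  {"xyz": [0, 0, -4], "twist": [0, 0, 0], "jaw": 0.36},
  {"xyz": [0, 0, -8], "twist": [0, 0, 0], "jaw": 0.36},
  {"xyz": [0, 0, -12], "twist": [0, 0, 0], "jaw": 0.5},
  {"xyz": [0, 0, -16], "twist": [0, 0, 0], "jaw": 0.6},
  {"xyz": [0, 0, -18], "twist": [0, 0, 0], "jaw": 0.61},
])

```text
time_s: 15.87
tool_pos: [0.4486, 0.0546, 0.3616]
tool_rot: [-180.0, -37.5, 74.2]
force: [1.1, 0.4, -0.3]
grip_width: 0.0429
grasp_force: 0.0
```

```bash
python3 - <<'E'
from h import *
st(); b=barpt(1.08,-.035); print(b)
a=cab()[2]; t=np.radians(38); z=np.array([np.cos(a)*np.sin(t),np.sin(a)*np.sin(t),-np.cos(t)])
go(b-.14*z,'bar',38); snap('scene','scene6'); snap('side','side6')
o=np.zeros((600,640,3),np.uint8); o[:360]=cv2.resize(cv2.imread('pics/scene6.png')[110:310,220:576],(640,360)); o[360:,:480]=cv2.imread('pics/side6.png')[130:370,80:560]; cv2.imwrite('pics/c6.png',o)
E
```

```text
t 15.87 grasp [0.476 0.151 0.231] rot [-180.   -37.5   74.2] F [ 1.1  0.4 -0.3] w 0.0429 q [-47. -12.  47. 121. -32.  60.  -2.]
[0.50118771 0.04494551 0.0845001 ]
xyz [-16.7   5.5  -8.1] twist [ -0.2   0.6 -90.5] tcp [ 0.452 -0.136  0.324] rows 12.6
```

View pics/c6.png

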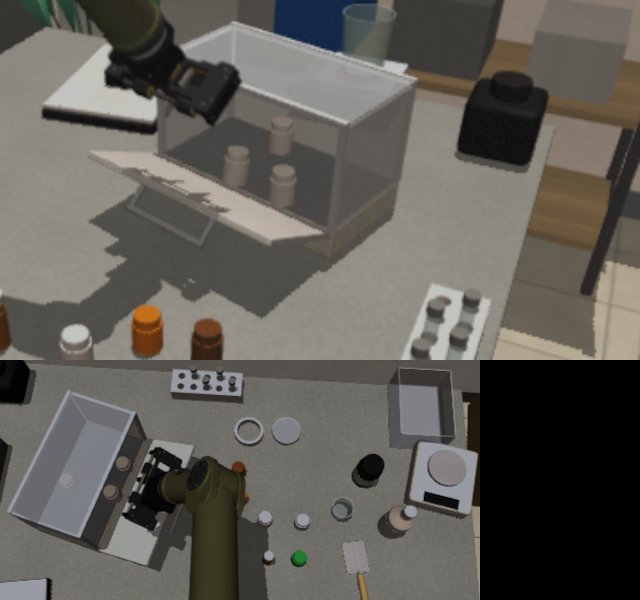

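All three jars stand upright in the cabinet at crop (236,165), (282,135) and (283,185). Two white jars are still on the bench. Now go back to the handle.

>>> servo_tool([
  {"xyz": [-2, 0.5, -4], "twist": [0, 0, -7], "jaw": 0.61},
  {"xyz": [-4, 1, -7], "twist": [0, 0, -14], "jaw": 0.61},
  {"xyz": [-6, 1.5, -8], "twist": [0, 0, -21], "jaw": 0.61},
  {"xyz": [-8, 2, -8], "twist": [0, 0, -28], "jaw": 0.61},
  {"xyz": [-10, 2.5, -8], "twist": [0, 0, -35], "jaw": 0.61},
  {"xyz": [-12, 3, -8], "twist": [0, 0, -42], "jaw": 0.61},
  {"xyz": [-14, 4, -8], "twist": [0, 0, -49], "jaw": 0.61},
  {"xyz": [-15, 4.5, -8], "twist": [0, 0, -56], "jaw": 0.61},
  {"xyz": [-16, 5, -8], "twist": [0, 0, -63], "jaw": 0.61},
  {"xyz": [-16.7, 5.5, -8], "twist": [0, 0, -70], "jaw": 0.61},
])

```text
time_s: 16.8
tool_pos: [0.4522, -0.1312, 0.3179]
tool_rot: [145.6, -15.1, 144.2]
force: [-0.2, -0.1, 0.1]
grip_width: 0.0338
grasp_force: 0.0
```

```bash
python3 - <<'E'
from h import *
st(); b=barpt(1.08,-.035)
a=cab()[2]; t=np.radians(38); z=np.array([np.cos(a)*np.sin(t),np.sin(a)*np.sin(t),-np.cos(t)])
go(b-.12*z,'bar',38)
E
```

```text
t 16.8 grasp [ 0.478 -0.035  0.187] rot [145.6 -15.1 144.2] F [-0.2 -0.1  0.1] w 0.0338 q [-38.   8.  70. 116. -44.  79.  98.]
xyz [-0.1  0.1  1.2] twist [ -0.8   0.  -25.3] tcp [ 0.455 -0.124  0.308] rows 3.5
```

>>> servo_tool([
  {"xyz": [0, 0, 0], "twist": [0, 0, -5], "jaw": 0.61},
  {"xyz": [0, 0, 0], "twist": [0, 0, -10], "jaw": 0.61},
])

```text
time_s: 16.97
tool_pos: [0.4522, -0.1311, 0.3177]
tool_rot: [144.0, -9.4, 152.4]
force: [0.6, 0.4, 0.4]
grip_width: 0.034
grasp_force: 0.0
```

```bash
python3 - <<'E'
from h import *
st(); b=barpt(1.08,-.035)
a=cab()[2]; t=np.radians(38); z=np.array([np.cos(a)*np.sin(t),np.sin(a)*np.sin(t),-np.cos(t)])
go(b-.12*z,'bar',38)
E
```

```text
t 16.97 grasp [ 0.478 -0.036  0.187] rot [144.   -9.4 152.4] F [0.6 0.4 0.4] w 0.034 q [-37.   8.  68. 116. -44.  78. 107.]
xyz [-0.1  0.1  1.2] twist [ -1.   -0.1 -15.4] tcp [ 0.455 -0.124  0.308] rows 2.2
```

>>> servo_tool([
  {"xyz": [0, 0, 0.3], "twist": [-0.5, 0, -5], "jaw": 0.61},
  {"xyz": [0, 0, 0.6], "twist": [-1, 0, -10], "jaw": 0.61},
  {"xyz": [0, 0.1, 1.1], "twist": [-1, 0, -15.4], "jaw": 0.61},
  {"xyz": [0, 0.1, 1.1], "twist": [-1, 0, -15.4], "jaw": 0.61},
  {"xyz": [0, 0.1, 1.1], "twist": [-1, 0, -15.4], "jaw": 0.61},
])

```text
time_s: 17.38
tool_pos: [0.4542, -0.1237, 0.3108]
tool_rot: [141.8, -0.2, 164.5]
force: [-0.8, 0.8, 0.5]
grip_width: 0.0339
grasp_force: 0.0
```

```bash
python3 - <<'E'
from h import *
st(); snap('wrist','w7'); 
for th in (1.0,1.08,1.15): print(th,[proj('w7',barpt(th,y)).round(0) for y in (-.07,.07)])
go(barpt(1.08,-.035),'bar',38)
E
```

```text
t 17.38 grasp [ 0.481 -0.026  0.182] rot [141.8  -0.2 164.5] F [-0.8  0.8  0.5] w 0.0339 q [-36.   8.  66. 117. -45.  78. 123.]
1.0 [array([332., 287.]), array([332.,  99.])]
1.08 [array([318., 283.]), array([316., 101.])]
1.15 [array([307., 279.]), array([304., 103.])]
xyz [-0.1 -0.2 12.3] twist [ 0.2  0.  -0.3] tcp [ 0.475 -0.052  0.214] rows 2.9
```

View pics/w7.png

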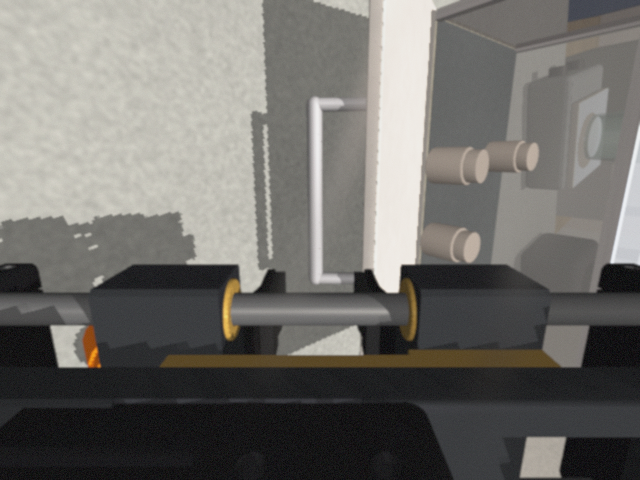

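The bar is at u≈316, with its ends at (315,103) and (317,280), so the door is at about 1.08 rad, and the three jars stand inside. Advance and grip.

>>> servo_tool([
  {"xyz": [0, -0.2, 3], "twist": [0, 0, 0], "jaw": 0.61},
  {"xyz": [0, -0.2, 6], "twist": [0, 0, 0], "jaw": 0.61},
  {"xyz": [0, -0.2, 9], "twist": [0, 0, 0], "jaw": 0.61},
  {"xyz": [0, -0.2, 11.9], "twist": [0, 0, 0], "jaw": 0.61},
  {"xyz": [0, -0.2, 11.9], "twist": [0, 0, 0], "jaw": 0.61},
  {"xyz": [0, -0.2, 11.9], "twist": [0, 0, 0], "jaw": 1},
  {"xyz": [0, -0.2, 11.9], "twist": [0, 0, 0], "jaw": 1},
  {"xyz": [0, -0.2, 11.9], "twist": [0, 0, 0], "jaw": 1},
  {"xyz": [0, -0.2, 11.9], "twist": [0, 0, 0], "jaw": 1},
  {"xyz": [0, -0.2, 11.9], "twist": [0, 0, 0], "jaw": 1},
], newtons=20)

```text
time_s: 18.27
tool_pos: [0.4736, -0.0572, 0.2179]
tool_rot: [141.9, 0.1, 164.4]
force: [0.7, -4.4, -2.0]
grip_width: 0.0096
grasp_force: 18.8
```

```bash
python3 - <<'E'
from h import *
st()
for th,ph in [(1.08,38),(.95,34),(.8,28),(.65,22),(.5,17),(.35,11),(.2,6),(.1,3),(0,0),(-.03,0)]: print(th); go(barpt(th,-.035),'bar',ph)
E
```

```text
t 18.27 grasp [0.501 0.04  0.089] rot [1.419e+02 1.000e-01 1.644e+02] F [ 0.7 -4.4 -2. ] w 0.0096 q [-35.  18.  59. 122. -59.  70. 131.]
1.08
xyz [0.  0.1 0.6] twist [ 0.1  0.3 -0.2] tcp [ 0.475 -0.052  0.214] rows 0.2
0.95
xyz [ 0.   3.1 -0.8] twist [ 4.1  0.3 -0.2] tcp [ 0.479 -0.038  0.243] rows 0.8
0.8
xyz [ 0.   7.1 -1.9] twist [10.1  0.3 -0.2] tcp [ 0.485 -0.014  0.277] rows 1.8
0.65
xyz [ 0.1 11.3 -2.4] twist [16.1  0.3 -0.2] tcp [0.493 0.014 0.307] rows 2.8
0.5
xyz [ 0.1 15.3 -2.6] twist [21.1  0.3 -0.2] tcp [0.501 0.044 0.332] rows 3.7
0.35
xyz [ 0.1 19.5 -2. ] twist [27.1  0.3 -0.3] tcp [0.51  0.079 0.354] rows 4.7
0.2
xyz [ 0.1 23.4 -1.1] twist [32.1  0.3 -0.3] tcp [0.52  0.114 0.371] rows 5.6
0.1
xyz [ 0.1 25.9 -0.3] twist [35.1  0.3 -0.3] tcp [0.527 0.138 0.38 ] rows 6.2
0
xyz [ 0.1 28.3  0.8] twist [38.1  0.3 -0.3] tcp [0.533 0.162 0.386] rows 6.8
-0.03
xyz [ 0.1 28.8  1. ] twist [38.1  0.3 -0.3] tcp [0.535 0.167 0.388] rows 6.9
```

Opening reads 9.6 mm, which is a shallow bite. Reopen, go slightly deeper and regrip.

>>> servo_tool([
  {"xyz": [0, 0, 0], "twist": [0, 0, 0], "jaw": 0.65},
  {"xyz": [0, 0, 0], "twist": [0, 0, 0], "jaw": 0.65},
  {"xyz": [0, 0, 0], "twist": [0, 0, 0], "jaw": 0.65},
  {"xyz": [0, 0.1, 1], "twist": [0, 0, 0], "jaw": 0.65},
  {"xyz": [0, 0.1, 1.2], "twist": [0, 0, 0], "jaw": 0.65},
  {"xyz": [0, 0.1, 1.2], "twist": [0, 0, 0], "jaw": 1},
  {"xyz": [0, 0.1, 1.2], "twist": [0, 0, 0], "jaw": 1},
  {"xyz": [0, 0.1, 1.2], "twist": [0, 0, 0], "jaw": 1},
  {"xyz": [0, 0.1, 1.2], "twist": [0, 0, 0], "jaw": 1},
])

```text
time_s: 19.02
tool_pos: [0.4752, -0.0485, 0.2078]
tool_rot: [142.0, 0.0, 164.5]
force: [-2.5, -7.3, -5.3]
grip_width: 0.0118
grasp_force: 12.2
```

```bash
python3 - <<'E'
from h import *
st()
for th,ph in [(1.08,38),(.95,34),(.8,28),(.65,22),(.5,17),(.35,11),(.2,6),(.1,3)]: go(barpt(th,-.035),'bar',ph)
E
```

```text
t 19.02 grasp [0.502 0.049 0.079] rot [142.    0.  164.5] F [-2.5 -7.3 -5.3] w 0.0118 q [-35.  20.  58. 123. -60.  69. 131.]
xyz [-0.   0.1 -0.7] twist [ 0.   0.2 -0.2] tcp [ 0.475 -0.052  0.214] rows 0.2
xyz [-0.   3.  -2.1] twist [ 4.   0.1 -0.2] tcp [ 0.479 -0.038  0.243] rows 0.9
xyz [-0.   7.1 -3.2] twist [10.   0.1 -0.2] tcp [ 0.485 -0.014  0.277] rows 1.9
xyz [-0.  11.2 -3.8] twist [16.   0.1 -0.2] tcp [0.493 0.014 0.307] rows 2.8
xyz [-0.  15.2 -3.9] twist [21.   0.1 -0.2] tcp [0.501 0.044 0.332] rows 3.8
xyz [ 0.  19.4 -3.4] twist [27.   0.1 -0.2] tcp [0.51  0.079 0.354] rows 4.7
xyz [ 0.  23.3 -2.5] twist [32.   0.1 -0.2] tcp [0.52  0.114 0.371] rows 5.6
xyz [ 0.  25.8 -1.6] twist [35.   0.1 -0.2] tcp [0.527 0.138 0.38 ] rows 6.2
```

>>> servo_tool([
  {"xyz": [0, 1.4, -0.8], "twist": [2, 0, 0], "jaw": 1},
  {"xyz": [0, 3, -1.7], "twist": [4, 0, 0], "jaw": 1},
  {"xyz": [0, 5, -2.3], "twist": [7, 0, 0], "jaw": 1},
  {"xyz": [0, 7.1, -2.8], "twist": [10, 0, 0], "jaw": 1},
  {"xyz": [0, 9.2, -3.1], "twist": [13, 0, 0], "jaw": 1},
  {"xyz": [0, 11.2, -3.4], "twist": [16, 0, 0], "jaw": 1},
  {"xyz": [0, 13.2, -3.5], "twist": [18.5, 0, 0], "jaw": 1},
  {"xyz": [0, 15.2, -3.5], "twist": [21, 0, 0], "jaw": 1},
  {"xyz": [0, 15.2, -3.5], "twist": [21, 0, 0], "jaw": 1},
])

```text
time_s: 19.77
tool_pos: [0.5019, 0.0454, 0.3326]
tool_rot: [163.1, -0.0, 164.7]
force: [-10.0, -12.7, 14.4]
grip_width: 0.0114
grasp_force: 20.0
```

```bash
python3 - <<'E'
from h import *
st()
for th,ph in [(.5,17),(.35,11),(.2,6),(.1,3),(0,0),(-.03,0)]: go(barpt(th,-.035),'bar',ph)
E
```

```text
t 19.77 grasp [0.514 0.092 0.176] rot [163.1  -0.  164.7] F [-10.  -12.7  14.4] w 0.0114 q [-64.   1.  63. 113. -19.  63.  82.]
xyz [ 0.1 -0.2 -0. ] twist [-0.1 -0.  -0. ] tcp [0.501 0.044 0.332] rows 0.1
xyz [ 0.1  3.9 -1.1] twist [ 5.9 -0.  -0. ] tcp [0.51  0.079 0.354] rows 1.0
xyz [ 0.1  7.9 -1.6] twist [10.9 -0.  -0. ] tcp [0.52  0.114 0.371] rows 1.9
xyz [ 0.1 10.5 -1.7] twist [13.9 -0.  -0. ] tcp [0.527 0.138 0.38 ] rows 2.6
xyz [ 0.1 13.1 -1.6] twist [16.9 -0.  -0. ] tcp [0.533 0.162 0.386] rows 3.2
xyz [ 0.1 13.6 -1.6] twist [16.9 -0.  -0. ] tcp [0.535 0.167 0.388] rows 3.3
```

>>> servo_tool([
  {"xyz": [0, 2, -0.6], "twist": [3, 0, 0], "jaw": 1},
  {"xyz": [0, 3.9, -1.1], "twist": [6, 0, 0], "jaw": 1},
  {"xyz": [0, 6, -1.4], "twist": [8.5, 0, 0], "jaw": 1},
  {"xyz": [0, 7.9, -1.6], "twist": [11, 0, 0], "jaw": 1},
  {"xyz": [0, 9.3, -1.7], "twist": [12.5, 0, 0], "jaw": 1},
  {"xyz": [0, 10.5, -1.7], "twist": [14, 0, 0], "jaw": 1},
  {"xyz": [0, 11.8, -1.7], "twist": [15.5, 0, 0], "jaw": 1},
  {"xyz": [0, 12.8, -1.6], "twist": [17, 0, 0], "jaw": 1},
  {"xyz": [0, 13.4, -1.6], "twist": [17, 0, 0], "jaw": 1},
  {"xyz": [0, 13.7, -1.6], "twist": [17, 0, 0], "jaw": 1},
])

```text
time_s: 20.6
tool_pos: [0.5356, 0.1653, 0.3896]
tool_rot: [-180.0, -0.1, 164.4]
force: [-11.6, -9.7, 24.1]
grip_width: 0.0112
grasp_force: 20.0
```

```bash
python3 - <<'E'
from h import *
st()
go(barpt(0,-.035),'bar',0)
E
```

```text
t 20.6 grasp [0.535 0.165 0.226] rot [-1.800e+02 -1.000e-01  1.644e+02] F [-11.6  -9.7  24.1] w 0.0112 q [-70.  12.  57.  99. -10.  75.  64.]
xyz [ 0.1 -0.4  0.4] twist [-0.  -0.1 -0.3] tcp [0.533 0.162 0.386] rows 0.1
```

>>> servo_tool([
  {"xyz": [0, 0.3, 0], "twist": [0, 0, 0], "jaw": 1},
  {"xyz": [0, 0.5, 0], "twist": [0, 0, 0], "jaw": 1},
  {"xyz": [0, 0.5, 0], "twist": [0, 0, 0], "jaw": 1},
])

```text
time_s: 20.85
tool_pos: [0.5374, 0.1696, 0.3905]
tool_rot: [179.9, -0.0, 164.3]
force: [-11.8, -9.0, 26.8]
grip_width: 0.0112
grasp_force: 20.0
```

>>> servo_tool([
  {"xyz": [0, 0.3, -0.2], "twist": [0, 0, 0], "jaw": 1},
  {"xyz": [0, 0.6, -0.3], "twist": [0, 0, 0], "jaw": 1},
  {"xyz": [0, 0.6, -0.3], "twist": [0, 0, 0], "jaw": 1},
])

```text
time_s: 21.1
tool_pos: [0.5383, 0.172, 0.391]
tool_rot: [-179.7, -0.2, 164.2]
force: [-10.5, -15.5, 17.5]
grip_width: 0.0114
grasp_force: 20.0
```

```bash
python3 - <<'E'
from h import *
st(); snap('side','side8')
a=cv2.imread('pics/side0.png')[150:325,80:250]; b=cv2.imread('pics/side8.png')[150:325,80:250]
cv2.imwrite('pics/c8.png',cv2.resize(np.hstack([a,b]),None,fx=2.3,fy=2.3,interpolation=cv2.INTER_CUBIC))
E
```

```text
t 21.1 grasp [0.538 0.171 0.227] rot [-179.7   -0.2  164.2] F [-10.5 -15.5  17.5] w 0.0114 q [-70.  13.  57.  98. -11.  76.  63.]
```

View pics/c8.png

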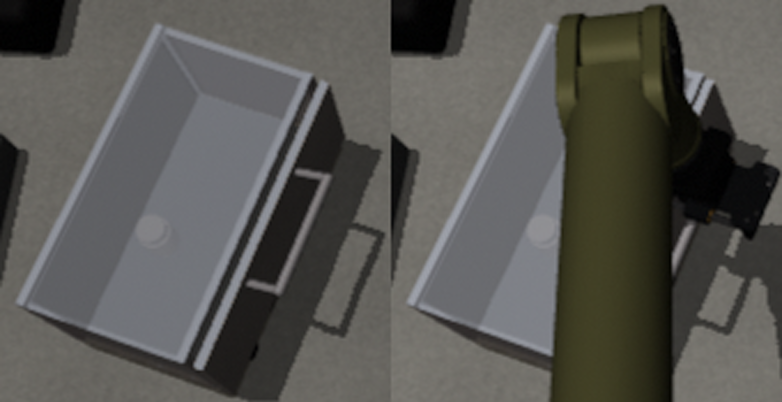

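Occluded, but the force is rising as the panel closes. One more gentle push, then release and look.

>>> servo_tool([
  {"xyz": [0, 0.4, -0.1], "twist": [0, 0, 0], "jaw": 1},
  {"xyz": [0, 0.8, -0.2], "twist": [0, 0, 0], "jaw": 1},
  {"xyz": [0, 0.8, -0.2], "twist": [0, 0, 0], "jaw": 1},
])

```text
time_s: 21.4
tool_pos: [0.5396, 0.174, 0.391]
tool_rot: [-178.9, -0.4, 163.9]
force: [-13.5, -27.8, 14.4]
grip_width: 0.0114
grasp_force: 20.0
```

>>> servo_tool([
  {"xyz": [0, 0, 0], "twist": [0, 0, 0], "jaw": 0.72},
  {"xyz": [0, -0.5, 0], "twist": [0, 0, 0], "jaw": 0.7},
  {"xyz": [0, -0.9, 0], "twist": [0, 0, 0], "jaw": 0.68},
  {"xyz": [0, -0.9, 0], "twist": [0, 0, 0], "jaw": 0.68},
  {"xyz": [0, -0.9, -2], "twist": [0, 0, 0], "jaw": 0.68},
  {"xyz": [0, -0.9, -5], "twist": [0, 0, 0], "jaw": 0.68},
  {"xyz": [0, -0.9, -9], "twist": [0, 0, 0], "jaw": 0.68},
  {"xyz": [0, -4, -13], "twist": [0, 0, 0], "jaw": 0.68},
  {"xyz": [0, -8, -13], "twist": [0, 0, 0], "jaw": 0.68},
  {"xyz": [0, -8, -13], "twist": [0, 0, 0], "jaw": 0.68},
])

```text
time_s: 22.23
tool_pos: [0.5194, 0.1015, 0.5246]
tool_rot: [179.5, 0.2, 164.1]
force: [0.4, -2.8, -0.8]
grip_width: 0.0278
grasp_force: 0.0
```

```bash
python3 - <<'E'
from h import *
st(); snap('wrist','w9'); snap('scene','scene9')
for th in (0,.06,.1): print(th,[proj('w9',barpt(th,y)).round(0) for y in (-.07,.07)],[proj('scene9',barpt(th,y)).round(0) for y in (-.07,.07)])
o=np.zeros((600,640,3),np.uint8); o[:300,:400]=cv2.resize(cv2.imread('pics/w9.png'),(400,300)); o[300:]=cv2.resize(cv2.imread('pics/scene9.png')[110:310,200:627],(640,300)); 
o[:150,400:]=cv2.resize(cv2.imread('pics/scene9.png')[260:410,180:420],(240,150)); cv2.imwrite('pics/c9.png',o)
E
```

```text
t 22.23 grasp [0.52  0.103 0.361] rot [179.5   0.2 164.1] F [ 0.4 -2.8 -0.8] w 0.0278 q [-73.   0.  60.  91.  -1.  89.  61.]
0 [array([389., 270.]), array([396.,  97.])] [array([360., 178.]), array([319., 162.])]
0.06 [array([377., 269.]), array([382.,  97.])] [array([357., 181.]), array([316., 165.])]
0.1 [array([369., 268.]), array([373.,  98.])] [array([356., 183.]), array([315., 166.])]
```

View pics/c9.png

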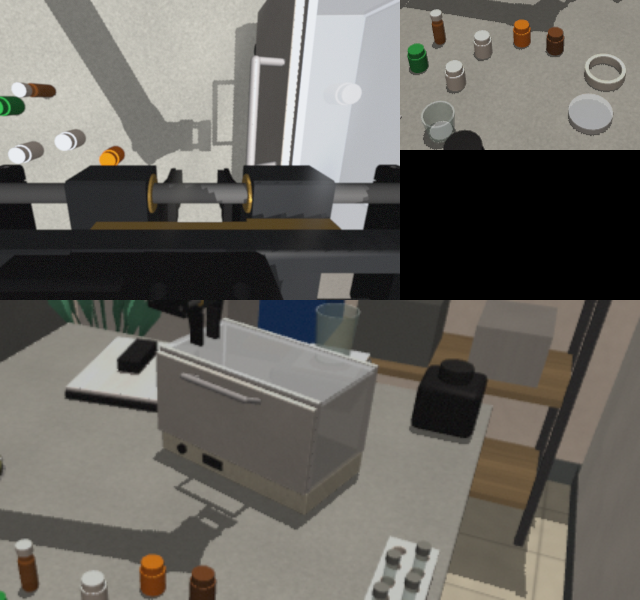

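The door sits flush with the cabinet front: the gap is gone and the bar is at wrist (408,99), past the "shut" prediction of (396,97). Two white jars stand on the bench, the other things are in place, and the gripper is clear. Handing in.

```bash
python3 -c "
from cell import env
print(env.sign_off())"
```

```text
the job is handed in; nothing more can be done
None
```

The job is handed in at about 22 s of the 72 s allowed, verdict not shown: two white jars stand upright beside the one already inside (last seen just before closing), the door looks fully shut, and the other two jars are standing on the bench.

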